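Clip a lamp-control module onto the microscope stand's rail

TASK

Mount the loose white control module on the rail of the sloping stand, in the free stretch between the grey module and the black end stop: with its orange foot held up, hook its black lip under the rail's upper edge, then tilt it down until the sprung foot clip snaps under the lower edge and the module sits flat, and let go. The rail is on slotted posts and may sit up to a centimetre higher or lower than measured, so feel your way in and never force it against the rail; leave the phone, dish and tweezers where they lie.

Things in the scene. Friction and masses are not known exactly. Their poses are not given: they have to be found in the camera images.
- module_mid (a point): Centre of the loose white module's housing, 52 (x) x 44 (y) x 55 (z) mm, 0.2 kg, knob on top. Axes of the module: z out of its top, x from orange clip to black lip. Starts upright on its two legs, this point 40.5 mm above the bench. Underside 27.5 mm, leg bottoms 40.5 mm below this point. Grasp across the 44 mm; keep fingertips above the underside, as the rail runs under the full width.
- lip (a point): Inner upper edge of the rigid black lip's toe, at (14.5, 0, -34) mm from module_mid. The lip is an L 36 mm wide: leg 4.5 mm thick, inner face at x = 17.5 mm; toe 4.5 mm thick, 3 mm inward (-x). Slot between underside and toe 6.5 mm high. With the foot raised 35 degrees the toe slips along the module's x under the rail's upper edge with 1.5 mm to spare, until the leg stops on the edge.
- foot (a point): Inner upper edge of the sprung orange clip's toe, at (-14.5, 0, -33) mm from module_mid when relaxed. Clip 28 mm wide, leg's inner face at x = -18 mm, toe 3.5 mm inward (+x) with a steep cam under it. Slot below the underside 5.5 mm. Tilting down on the hooked lip cams the clip out over the rail's lower edge; it springs back once the toe is below the rail, about 3 degrees from flat.
- clip (a joint): How far the foot clip is pushed outward (m): 0 relaxed or snapped home, about 0.003 while it rides over the rail's edge, stop at 0.006. Spring 2.4 N preload plus 0.8 N per mm; getting it over the edge takes some 3 to 8 N at the foot, up to twice that if only the middle is pressed.
- bay (a point): Nominal middle of the free stretch, on the rail's upper face; z out of the face (leaning 12 degrees to the robot), x up the slope, away from the robot, y along the rail. Rail: flat aluminium bar 35 (x) x 220 (y) x 4 (z) mm, 36 mm off the stand's face. It is on slotted posts: its true x may be off by up to 3 mm and its true z by up to 10 mm: find it by touch. Seated, module_mid is 27.5 mm out from its upper face.
- stand: The sloping stand, fixed; base 170 x 280 mm, white face 160 x 280 mm. Origin: centre of its underside, z up. The rail's centre is at y = 0, the bay 20 mm to -y. On the rail a grey module, 40 mm wide and 55 mm high, is already mounted at y = 58 to 98 mm and a black end stop stands at y = -106 to -98 mm. The rail's upper edge is 17.5 mm from its middle; a web 14 mm wide carries it.
- phone: Black phone lying flat, 75 by 152 by 9 mm; origin at the centre of its underside.
- dish: Small glass dish, 72 mm across, 18 mm high; origin at the centre of its underside.
- tweezers: Green tweezers lying flat, 140 mm long, 8 mm high; origin under the middle.
- tongue (a joint): How far the small brass spring tongue in the lip's slot is pushed in towards the lip's leg (m): 0 when free, 0.0015 to 0.002 when the rail's edge is fully in the slot. Soft: under 1 N.
Mind the look-alikes: they are no part of the job. Of the things that look like the part that bears module_mid, the smallest one is meant.

How it is judged (in metres and radians):
On the way, in this order (a step that is already met when the one before it is completed fails the run):
1. the lip is hooked: the rail's upper edge is in its slot (tongue pushed in) while the foot is still raised, at least 7 degrees from flat (value of joint tongue above 0.001 m and angle between the z axis of module_mid and the z axis of bay, either way round above 0.12 rad and y of module_mid in the frame of bay between -0.05 and 0.05 m), for 0.2 s.
2. the module is tilted flat with the lip still hooked, and the foot clip has sprung back under the lower edge (value of joint tongue above 0.001 m and angle between the z axis of module_mid and the z axis of bay, either way round below 0.06 rad and value of joint clip below 0.0015 m), for 0.2 s.
At the end, for the whole second after the job is handed in: The module sits flat on the rail (within 3.4 degrees, square to it within 5 degrees), the rail's upper edge in the lip's slot (tongue pushed in over 1 mm) and the clip sprung back under the lower edge (under 1.5 mm open), within 50 mm of the middle of the free stretch, at rest and released (all of step 2 and angle between the y axis of module_mid and the y axis of bay, either way round below 0.09 rad and y of module_mid in the frame of bay between -0.05 and 0.05 m and x of module_mid in the frame of bay between -0.008 and 0.008 m and z of module_mid in the frame of bay between 0.015 and 0.04 m and linear speed of module below 0.02 m/s); the robot touches nothing.
It fails at once if the module is forced: it is pressed on the stand or rail with more than 40 N (contact force between module and stand above 40 N).
It fails at once if the robot pushes on the stand or rail itself with more than 25 N (contact force between any of the fingers, the arm and stand above 25 N).
It fails at once if the phone, dish or tweezers are shifted by more than 20 mm (distance of any of phone, dish, tweezers from where it was at the start of the episode above 0.02 m).
It also fails if it takes over 67 s, if anything falls off the work surface, if the arm or the gripper's body presses on something with over 40 N, if the wrist force passes 120 N, or if a joint passes its speed limit or range.

ROBOT

A 6-joint arm with a two-finger parallel gripper is mounted at the origin on the work surface. World frame = base frame: x ahead of the robot, y to its left, z up, the work surface at z = 0. Lengths are in mm, angles in rad, forces in N, time in s.
With the tool pointing down it reaches from about 350 to 975 mm from the base axis. Payload 7.1 kg.
Tool frame: the origin (TCP) lies at the very end of the fingers, on their centre line; the grasp point (between the pads) lies 19 mm behind it; z points along the fingers, y is the direction in which the jaws open and shut (so a half turn about z gives the same grasp; the last joint's range is limited). The gripper opens to 88 mm and grips with 3 to 60 N. Pads are 20 mm wide; open, the fingers measure 115 mm over their backs; the gripper's body (75 mm by 178 mm) begins 61 mm behind the grasp point.
Start: joints at [-1.144, 0.423, 1.63, -0, 1.089, -0.019], TCP at [269.502, -563.891, 222.675] pointing down, gripper open.
Joint ranges: [-3, 3], [-0.9, 2.11], [0.09, 2.58], [-1.31, 4.45], [0.11, 2.69], [-2.54, 2.54]. Speed limits (rad/s): [2.39, 2.39, 3.01, 3.14, 3.14, 3.14].

INTERFACE

Orientations are given as a rotation vector (axis times angle).
In Python, from workcell import ctrl, imaging gives the robot as it stands. The module is installed in compiled form; this text tells all that it offers.
- The arm moves only by the shell command python3 -m pendant 'ROWS'. ROWS is JSON, a list of rows, each an object with "turn": the turn, a rotation vector about the world's x, y, z in rad, a list of three; "dp": the shift along the world's x, y, z in m, a list of three; "claw": the finger opening in m, from 0 to 0.0878. A call has 1 to 8 rows; each row is the pose to reach, as a shift and turn from the pose commanded when the call began; what a row does not reach only later rows make up. A row lasts 1/10 s, in which the tool goes at most 50 mm and 8.59 degrees, less where a joint would pass 70% of its speed; a pose out of reach is approached as far as the arm can. A call with a gripper value outside its range is refused whole. The fingers move at their own pace and stop on an object; the grip force is fixed at half the most. Time passes only in rows, so rows that repeat a pose let the fingers close. It gives the time, the measured TCP pose, the force and the opening at its end, in the units of the state.
- ctrl.get_obs(): the state, without advancing time (a new reading comes with each control period).
- imaging.get_image(name): name is "scene" or "side" or "wrist"; returns a dict with "pixels" (480x640x3 uint8, blue, green, red), "fov_y" (degrees; the focal length in pixels is half the picture's height over the tangent of half this angle, whatever the lens; pixels are square), "cx", "cy" (the principal point, pixels), "xyz" and "rotation" of the camera in the world. Camera axes: x right, y up, looking along -z (the intrinsics and any distortion apply to the point x, -y, -z); pixel columns grow to the right and rows downward; lengths in mm; the calibration is good to about 2 mm. A picture is of the moment at which its call begins. There is no depth.
- ctrl.close_job(): hands the job in, once; it reports no verdict.
The state is a dict: "t": time; "qpos": joint angles; "qvel": joint speeds; "joint_torque": joint torques, N m; "ee_pos": TCP position; "orientation": TCP orientation; "ft_force": force on the tool from outside, world axes, zero at the start; "moment": the same for the moment, N m; "width": finger opening in mm.
Only numpy, scipy, OpenCV 4.12 (cv2) and the standard library are available. Lean on these libraries where they do the work, as an engineer would, in place of code of your own. Each camera call takes 0.05 s, during which the arm holds its last target.

## Working session

There is one attempt and no reset: what is moved stays moved. The work goes in short steps, Python scripts to look and compute and a shell command to move; the robot and the scene stay as the last step left them, time stands still between calls to the robot, and variables do not carry over. Pictures are saved under pics/ and viewed, and the job is handed in when it is done.

```bash
mkdir -p pics; ls
cat > snap.py <<'E'
import sys,cv2,json,numpy as np
from workcell import ctrl, imaging
def snap(name,fn):
    d=imaging.get_image(name); cv2.imwrite('pics/'+fn,d['pixels'])
    np.savez('pics/'+fn+'.npz',**{k:np.array(v) for k,v in d.items()})
    return d
if __name__=='__main__':
    for a in sys.argv[1:]:
        n,f=a.split(':'); d=snap(n,f)
        print(n,{k:(np.round(v,4).tolist() if not isinstance(v,str) else v) for k,v in d.items() if k!='pixels'})
E
python3 snap.py scene:s0.png side:d0.png wrist:w0.png; python3 -c "
from workcell import ctrl
print(ctrl.get_obs())"
```

```text
pics
scene {'fov_y': 55.6881, 'cx': 312.6357, 'cy': 242.8546, 'xyz': [1118.5302, 24.0762, 593.6069], 'rotation': [0.6807, 0.5997, 1.3862]}
side {'fov_y': 44.7563, 'cx': 326.3556, 'cy': 237.8027, 'xyz': [146.3778, 616.0754, 807.0979], 'rotation': [0.291, -0.8966, -2.3776]}
wrist {'fov_y': 62.5622, 'cx': 320.0824, 'cy': 232.5665, 'xyz': [341.3051, -529.649, 383.5153], 'rotation': [-0.2606, 0.166, -1.1157]}
{'t': 0.15, 'qpos': array([-1.14399608e+00,  4.23690940e-01,  1.63049351e+00,  1.24193313e-05,
        1.08860308e+00, -1.89885276e-02]), 'qvel': array([-0.00092664,  0.00057732, -0.0014947 , -0.00051308,  0.00142329,
       -0.00052667]), 'joint_torque': array([ 1.17836626e-03, -5.44980240e+01, -2.73920774e+01,  6.44883513e-02,
        2.03355431e-02, -5.74771207e-05]), 'ee_pos': array([ 269.3364656 , -563.51363952,  222.0724877 ]), 'orientation': array([-3.06273369e+00, -6.94191536e-01,  3.63011548e-04]), 'ft_force': array([-0.36027701,  0.00680284, -0.28863446]), 'moment': array([ 0.01140973, -0.01927743,  0.00431097]), 'width': 88.09231613571572}
```

View pics/s0.png

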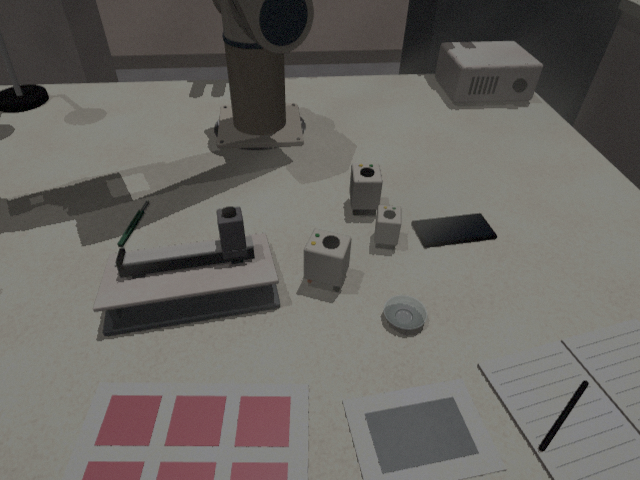

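View pics/d0.png

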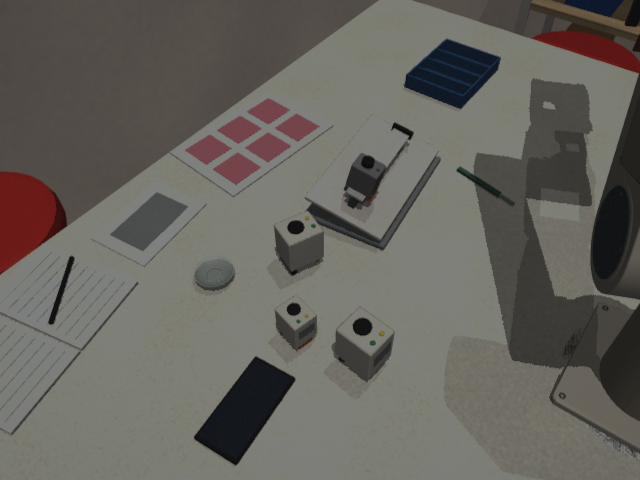

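View pics/w0.png

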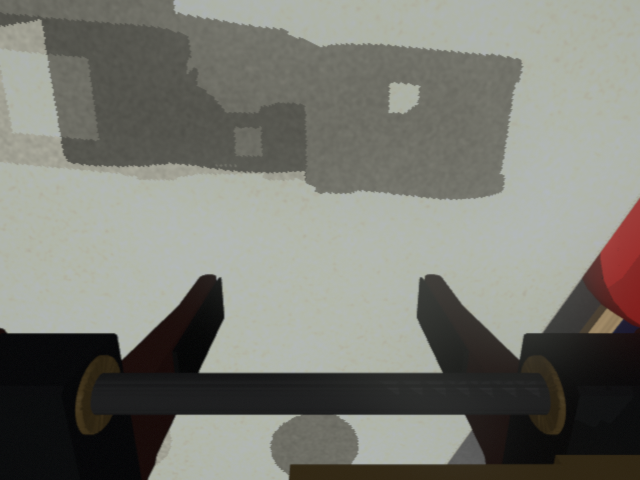

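```bash
cat > cam.py <<'E'
import numpy as np,cv2
from scipy.spatial.transform import Rotation as R
def load(fn): return dict(np.load('pics/'+fn+'.npz'))
def K(d): 
    f=240/np.tan(np.radians(float(d['fov_y']))/2); return f,float(d['cx']),float(d['cy'])
def proj(d,P):
    P=np.atleast_2d(P); c=R.from_rotvec(d['rotation']).inv().apply(P-d['xyz']); f,cx,cy=K(d)
    return np.c_[cx+f*c[:,0]/-c[:,2], cy-f*c[:,1]/-c[:,2]]
def ray(d,uv):
    f,cx,cy=K(d); v=np.array([(uv[0]-cx)/f,-(uv[1]-cy)/f,-1.]); v/=np.linalg.norm(v)
    return d['xyz'],R.from_rotvec(d['rotation']).apply(v)
def plane(d,uv,z):
    o,v=ray(d,uv); return o+v*(z-o[2])/v[2]
def tri(a,ua,b,ub):
    o1,v1=ray(a,ua);o2,v2=ray(b,ub)
    s=np.linalg.lstsq(np.c_[v1,-v2],o2-o1,rcond=None)[0]
    p,q=o1+s[0]*v1,o2+s[1]*v2
    return (p+q)/2,np.linalg.norm(p-q)
E
python3 - <<'E'
import cv2
s=cv2.imread('pics/s0.png');d=cv2.imread('pics/d0.png')
def crop(i,x0,y0,x1,y1,k,f): cv2.imwrite('pics/'+f,cv2.resize(cv2.convertScaleAbs(i[y0:y1,x0:x1],alpha=1.5),None,fx=k,fy=k,interpolation=cv2.INTER_CUBIC))
crop(s,340,150,440,270,5,'c1.png');crop(d,230,260,330,370,5,'c2.png')
crop(s,90,190,290,340,4,'c3.png');crop(d,300,100,450,250,4,'c4.png')
E
```

```text
(no output)
```

View pics/c1.png

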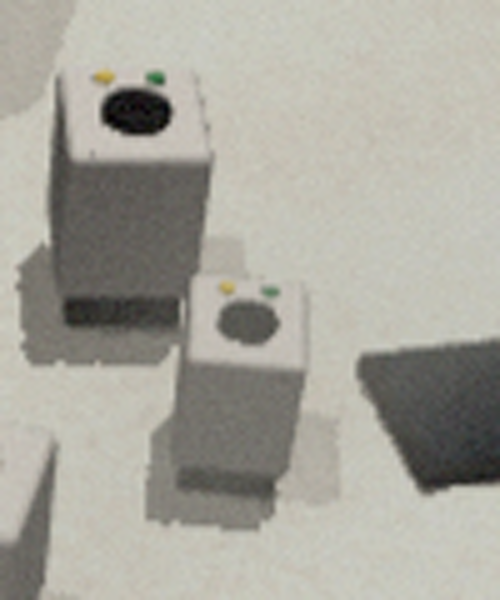

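View pics/c2.png

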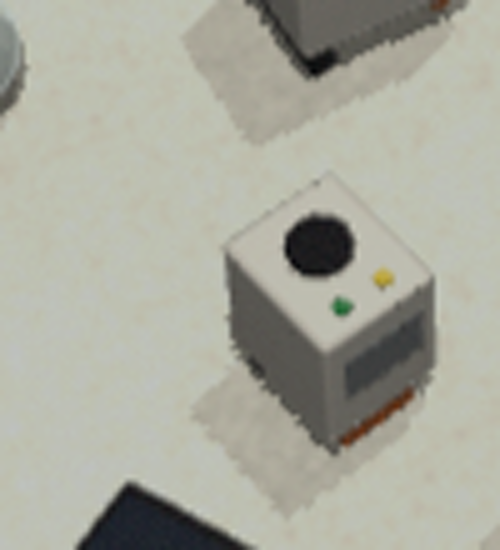

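View pics/c3.png

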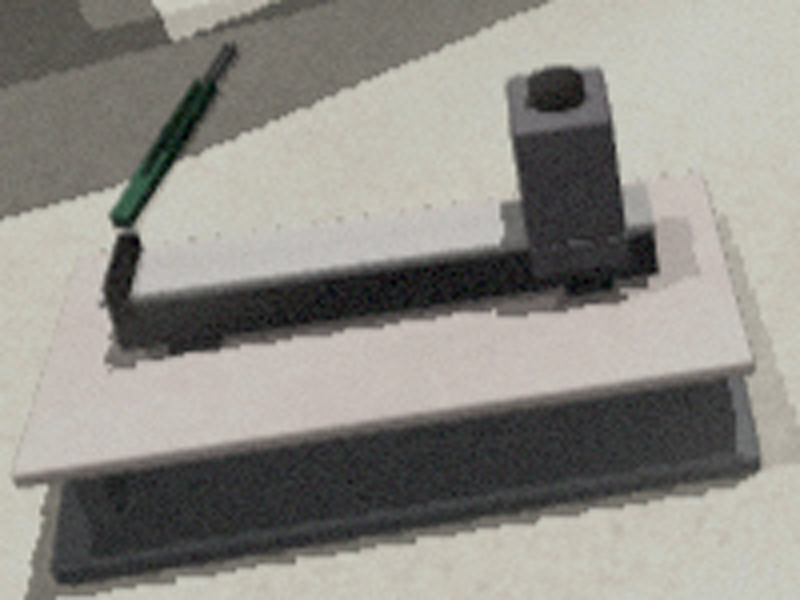

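View pics/c4.png

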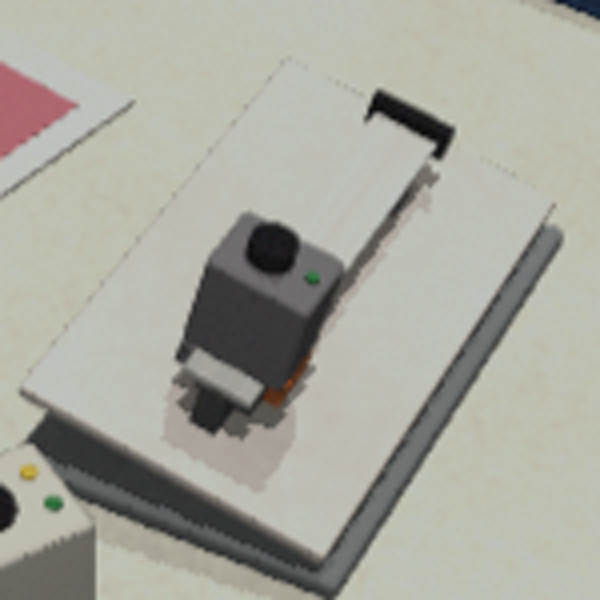

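Run:
```python
import numpy as np
from cam import *
S=load('s0.png');D=load('d0.png')
def go(ps,pd,so,ss,do,ds):
    out=[]
    for a,b in zip(ps,pd):
        p,e=tri(S,(a[0]/ss+so[0],a[1]/ss+so[1]),D,(b[0]/ds+do[0],b[1]/ds+do[1])); out.append(p); print(np.round(p,1),round(e,1))
    return np.array(out)
print('module top: x-y-,x-y+,x+y+,x+y-')
m=go([(190,278),(305,283),(301,372),(185,362)],[(435,275),(328,350),(226,247),(330,172)],(340,150),5,(230,260),5)
print(m.mean(0),[np.linalg.norm(m[i]-m[(i+1)%4]) for i in range(4)])
print('knob');go([(248,322)],[(319,245)],(340,150),5,(230,260),5)
print('face x+y-,x+y+,x-y+')
f=go([(15,482),(750,368),(703,178)],[(290,58),(22,392),(320,558)],(90,190),4,(300,100),4)
print(np.linalg.norm(f[1]-f[0]),np.linalg.norm(f[2]-f[1]))
y=f[1]-f[0];x=f[1]-f[2];print(np.degrees(np.arctan2(-y[0],y[1])),np.degrees(np.arctan2(x[1],x[0])),np.degrees(np.arcsin(x[2]/np.linalg.norm(x))))
c=(f[0]+f[2])/2;print('face centre',c)
```

```text
module top: x-y-,x-y+,x+y+,x+y-
[449.2 221.6  64.7] 0.8
[458.3 263.3  67.1] 0.1
[507.1 250.7  64.6] 1.0
[498.5 209.8  64.9] 1.3
[478.27169013 236.3464898   65.3210758 ] [np.float64(42.69999203885107), np.float64(50.42916609475492), np.float64(41.82241225542719), np.float64(50.695949637019574)]
knob
[482.5 235.9  69.1] 0.7
face x+y-,x+y+,x-y+
[ 656.2 -253.    57.9] 2.0
[621.4  23.7  55.6] 1.4
[469.7   6.1  25.4] 0.5
278.8919400600606 155.7536020355676
7.167197526411621 6.596013086780322 11.206277839323056
face centre [ 562.94388776 -123.46541414   41.62419601]
```

Run:
```python
import numpy as np
from cam import *
from workcell import ctrl
o=ctrl.get_obs();W=load('w0.png')
Rt=R.from_rotvec(o['orientation']);Rc=R.from_rotvec(W['rotation'])
print('tool axes\n',Rt.as_matrix().round(3))
t=Rt.inv().apply(W['xyz']-o['ee_pos']);Rtc=Rt.inv()*Rc
print('cam in tool',t,Rtc.as_matrix().round(3), 'opt axis tool',Rtc.apply([0,0,-1]))
np.savez('hand.npz',t=t,r=Rtc.as_rotvec())
S=load('s0.png');D=load('d0.png')
for n,a,b in [('big1 knob',(340+135/5,150+110/5),(362,326)),('big2 knob',(331,242),(294,221)),('phone c',(455,230),(246,410)),('dish',(404,313),(214,273))]:
    print(n,tri(S,a,D,b))
```

```text
tool axes
 [[ 0.902  0.431 -0.   ]
 [ 0.431 -0.902  0.001]
 [ 0.    -0.001 -1.   ]]
cam in tool [  79.54208695    0.28233329 -161.44057713] [[ 0.001  0.957  0.289]
 [ 1.    -0.001  0.   ]
 [ 0.     0.289 -0.957]] opt axis tool [-2.88913779e-01 -4.85271029e-05  9.57355120e-01]
big1 knob (array([374.30310491, 212.38270021,  91.1742513 ]), np.float64(1.7453166386498484))
big2 knob (array([578.14789086, 112.55487816,  97.28216574]), np.float64(1.739832155033637))
phone c (array([460.64645826, 382.64293891,   2.12002544]), np.float64(0.24179102265489644))
dish (array([666.47664481, 226.76733989,  10.82376342]), np.float64(2.600664006554046))
```

```bash
G='{"dp":[0.32,0.44,0.01],"turn":[0,0,-0.32],"claw":0.0878}'; python3 -m pendant '[{"dp":[0.04,0.055,0.002],"turn":[0,0,-0.04],"claw":0.0878},{"dp":[0.07,0.09,0.004],"turn":[0,0,-0.1],"claw":0.0878},{"dp":[0.1,0.13,0.005],"turn":[0,0,-0.15],"claw":0.0878},{"dp":[0.13,0.17,0.006],"turn":[0,0,-0.2],"claw":0.0878},{"dp":[0.16,0.21,0.006],"turn":[0,0,-0.25],"claw":0.0878},{"dp":[0.19,0.25,0.006],"turn":[0,0,-0.3],"claw":0.0878},{"dp":[0.22,0.29,0.006],"turn":[0,0,-0.32],"claw":0.0878},{"dp":[0.25,0.33,0.006],"turn":[0,0,-0.32],"claw":0.0878}]'
```

```text
t: 0.95
ee_pos: [511.8, -243.3, 228.6]
orientation: [-3.135, -0.196, 0.0]
ft_force: [1.1, -0.1, -0.7]
width: 87.3
```

```bash
python3 -m pendant '[{"dp":[0.025,0.04,0],"turn":[0,0,0],"claw":0.0878},{"dp":[0.05,0.08,0],"turn":[0,0,0],"claw":0.0878},{"dp":[0.07,0.11,0],"turn":[0,0,0],"claw":0.0878},{"dp":[0.07,0.11,0],"turn":[0,0,0],"claw":0.0878}]'; python3 snap.py wrist:w1.png
```

```text
t: 1.35
ee_pos: [582.9, -131.7, 228.5]
orientation: [-3.134, -0.204, -0.001]
ft_force: [-0.9, -0.8, -0.2]
width: 87.8
wrist {'fov_y': 62.5622, 'cx': 320.0824, 'cy': 232.5665, 'xyz': [661.8063, -121.6959, 390.0412], 'rotation': [-0.2395, 0.2108, -1.4288]}
```

View pics/w1.png

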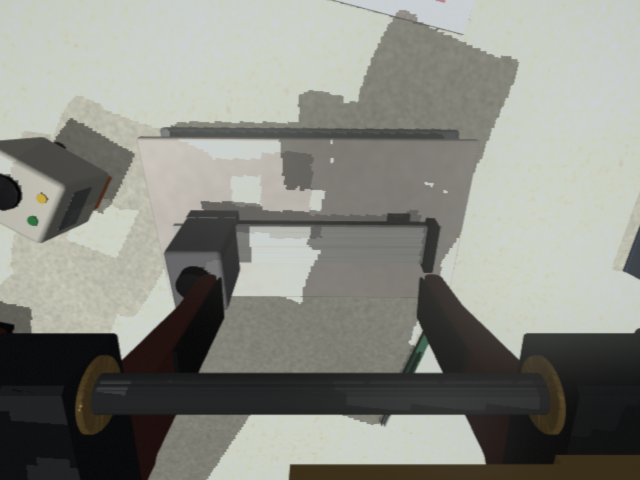

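```bash
python3 -m pendant '[{"dp":[-0.03,0.025,0.02],"turn":[0,0,0],"claw":0.0878},{"dp":[-0.06,0.05,0.04],"turn":[0,0,0],"claw":0.0878},{"dp":[-0.08,0.07,0.05],"turn":[0,0,0],"claw":0.0878},{"dp":[-0.08,0.07,0.05],"turn":[0,0,0],"claw":0.0878}]'; python3 snap.py wrist:w2.png
python3 - <<'E'
import cv2
for i,(x0,y0,x1,y1) in ((1,(120,120,500,310)),):
    im=cv2.imread('pics/w1.png');cv2.imwrite('pics/w1c.png',cv2.resize(cv2.convertScaleAbs(im[y0:y1,x0:x1],alpha=1.6),None,fx=2.1,fy=2.1))
E
```

```text
t: 1.8
ee_pos: [498.8, -64.8, 280.0]
orientation: [3.135, 0.198, 0.001]
ft_force: [-0.7, -0.0, -0.2]
width: 87.5
wrist {'fov_y': 62.5622, 'cx': 320.0824, 'cy': 232.5665, 'xyz': [577.6852, -55.0273, 441.544], 'rotation': [-0.2397, 0.2107, -1.4331]}
```

View pics/w2.png

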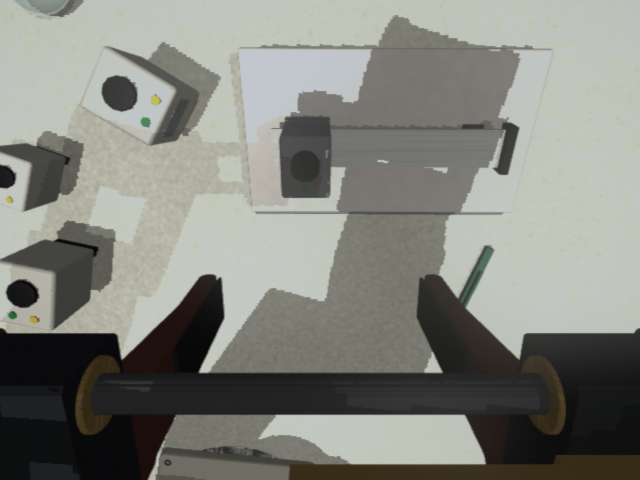

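View pics/w1c.png

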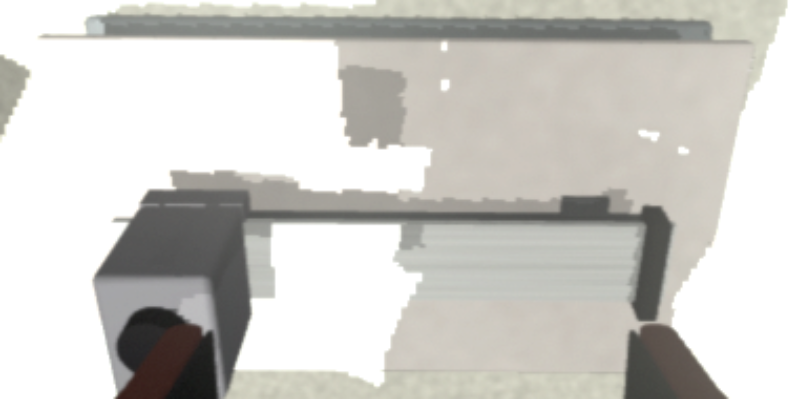

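Run:
```python
import cv2,numpy as np
cl=cv2.createCLAHE(3,(8,8))
for n,(x0,y0,x1,y1) in (('w1',(180,205,460,305)),('w2',(230,40,560,220))):
    im=cv2.imread(f'pics/{n}.png');g=cl.apply(cv2.cvtColor(im,cv2.COLOR_BGR2GRAY));k=780/(x1-x0)
    cv2.imwrite(f'pics/{n}d.png',cv2.resize(g[y0:y1,x0:x1],None,fx=k,fy=k));print(k)
# profile columns
for n,cols,r in (('w1',(330,370,400),(205,305)),('w2',(350,400,440),(40,220))):
    g=cv2.GaussianBlur(cv2.cvtColor(cv2.imread(f'pics/{n}.png'),cv2.COLOR_BGR2GRAY),(7,1),0).astype(float)
    for c in cols:
        p=g[r[0]:r[1],c-4:c+5].mean(1);d=np.gradient(p)
        print(n,c,[(r[0]+i,round(d[i],1)) for i in range(1,len(d)-1) if abs(d[i])>3 and abs(d[i])>=abs(d[i-1]) and abs(d[i])>=abs(d[i+1])])
```

```text
2.7857142857142856
2.3636363636363638
w1 330 [(214, np.float64(-7.6)), (221, np.float64(-20.1)), (224, np.float64(14.9)), (226, np.float64(15.8)), (295, np.float64(-3.5)), (297, np.float64(4.2))]
w1 370 [(214, np.float64(-10.3)), (221, np.float64(-20.8)), (225, np.float64(16.9)), (227, np.float64(14.4)), (296, np.float64(-3.1)), (298, np.float64(4.7))]
w1 400 [(213, np.float64(-30.1)), (225, np.float64(17.4)), (227, np.float64(15.0)), (248, np.float64(3.7)), (298, np.float64(4.9))]
w2 350 [(45, np.float64(-29.8)), (49, np.float64(31.0)), (102, np.float64(-29.1)), (125, np.float64(-9.9)), (129, np.float64(11.7)), (211, np.float64(-12.0)), (213, np.float64(20.5))]
w2 400 [(47, np.float64(-7.4)), (49, np.float64(5.2)), (125, np.float64(-10.2)), (129, np.float64(11.0)), (211, np.float64(-18.0)), (214, np.float64(21.4))]
w2 440 [(47, np.float64(-9.3)), (49, np.float64(7.3)), (126, np.float64(-9.0)), (129, np.float64(11.1)), (167, np.float64(31.9)), (170, np.float64(-21.9)), (212, np.float64(-18.0)), (214, np.float64(18.9))]
```

View pics/w1d.png

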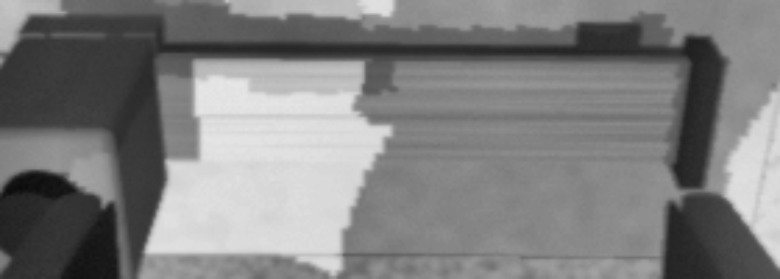

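View pics/w2d.png

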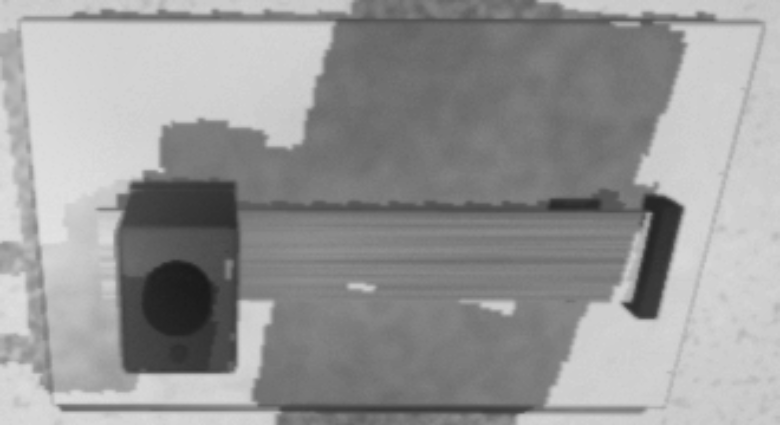

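```bash
cat > lines.py <<'E'
import numpy as np,cv2
from cam import *
def edge(fn,cols,r0,sign,slope=0,half=4):
    """subpixel strongest gradient of given sign near row r0 at first col"""
    g=cv2.GaussianBlur(cv2.cvtColor(cv2.imread(f'pics/{fn}'),cv2.COLOR_BGR2GRAY),(9,1),0).astype(float)
    out=[]
    for c in cols:
        r=int(round(r0+slope*(c-cols[0]))); p=g[r-half-1:r+half+2,c]; d=np.clip(sign*np.diff(p),0,None)
        if d.max()<2: continue
        i=d.argmax(); w=np.zeros_like(d); s=slice(max(0,i-1),i+2); w[s]=d[s]
        out.append((c,(w*(np.arange(len(d))+r-half-1+.5)).sum()/w.sum()))
    o=np.array(out); 
    k=np.polyfit(o[:,0],o[:,1],1); 
    e=abs(o[:,1]-np.polyval(k,o[:,0])); o=o[e<max(1.,2*np.median(e))]; k=np.polyfit(o[:,0],o[:,1],1)
    print(fn,'n',len(o),'row@320',np.polyval(k,320).round(2),'slope',k[0].round(4),'res',np.std(o[:,1]-np.polyval(k,o[:,0])).round(2))
    return k
def planeof(d,k,c0,c1):
    o,a=ray(d,(c0,np.polyval(k,c0)));_,b=ray(d,(c1,np.polyval(k,c1)))
    n=np.cross(a,b);n/=np.linalg.norm(n);return n,n@o
def line(d1,k1,d2,k2,at_y):
    n1,c1=planeof(d1,k1,200,450);n2,c2=planeof(d2,k2,250,500)
    v=np.cross(n1,n2);v/=np.linalg.norm(v)
    if v[1]<0:v=-v
    p=np.linalg.solve(np.array([n1,n2,[0,1,0]]),[c1,c2,at_y])
    return p,v
E
python3 - <<'E'
from lines import *
A=load('w1.png');B=load('w2.png')
res={}
for n,a,b in [('upper',(range(250,415,4),225.5,1,.01),(range(340,480,4),128.8,1,.005)),
              ('lower',(range(330,415,4),262.5,1,.01),(range(345,470,4),166.9,1,.01)),
              ('faceU',(range(180,440,5),136.5,1,.01),(range(260,540,5),48,1,.01)),
              ('faceL',(range(320,410,5),297,-1,.01),(range(270,500,5),211,-1,.01))]:
    k1=edge('w1.png',list(a[0]),*a[1:]);k2=edge('w2.png',list(b[0]),*b[1:])
    p,v=line(A,k1,B,k2,-140.);print(n,p.round(1),'yaw',np.degrees(np.arctan2(-v[0],v[1])).round(2),'rise',np.degrees(np.arcsin(v[2])).round(2))
E
```

```text
w1.png n 39 row@320 225.5 slope -0.0111 res 0.53
w2.png n 35 row@320 129.11 slope 0.0008 res 0.23
upper [ 575.1 -140.    76. ] yaw 7.08 rise 3.88
w1.png n 19 row@320 256.58 slope 0.061 res 1.08
w2.png n 18 row@320 164.9 slope 0.0146 res 0.32
lower [ 539.2 -140.    54.1] yaw 7.75 rise -10.62
w1.png n 52 row@320 138.78 slope 0.0039 res 0.39
w2.png n 56 row@320 48.47 slope 0.0034 res 0.21
faceU [ 644.3 -140.    57.7] yaw 7.22 rise 0.96
w1.png n 18 row@320 295.12 slope 0.0171 res 0.24
w2.png n 46 row@320 210.9 slope 0.005 res 0.15
faceL [ 486.3 -140.    24. ] yaw 7.49 rise -2.18
```

```bash
python3 -m pendant '[{"dp":[-0.007,0.045,0],"turn":[0,0,-0.06],"claw":0.0878},{"dp":[-0.014,0.09,0],"turn":[0,0,-0.12],"claw":0.0878},{"dp":[-0.02,0.135,-0.01],"turn":[0,0,-0.18],"claw":0.0878},{"dp":[-0.03,0.18,-0.02],"turn":[0,0,-0.24],"claw":0.0878},{"dp":[-0.04,0.225,-0.03],"turn":[0,0,-0.3],"claw":0.0878},{"dp":[-0.05,0.27,-0.04],"turn":[0,0,-0.36],"claw":0.0878},{"dp":[-0.05,0.29,-0.05],"turn":[0,0,-0.36],"claw":0.0878},{"dp":[-0.05,0.29,-0.05],"turn":[0,0,-0.36],"claw":0.0878}]'; python3 snap.py wrist:w3.png
```

```text
t: 2.65
ee_pos: [451.0, 225.7, 226.8]
orientation: [3.119, -0.363, -0.003]
ft_force: [-0.6, -1.3, -0.2]
width: 87.6
wrist {'fov_y': 62.5622, 'cx': 320.0824, 'cy': 232.5665, 'xyz': [528.9006, 207.5142, 388.1728], 'rotation': [-0.2119, 0.2642, -1.7877]}
```

View pics/w3.png

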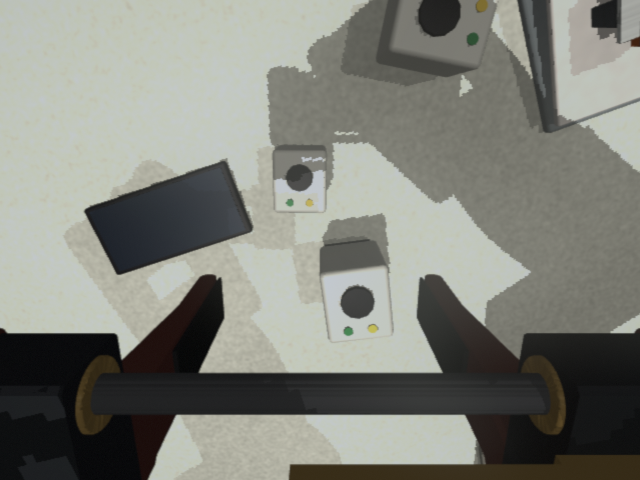

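```bash
python3 -m pendant '[{"dp":[0.015,0.01,-0.03],"turn":[0,0,0],"claw":0.0878},{"dp":[0.03,0.015,-0.07],"turn":[0,0,0],"claw":0.0878},{"dp":[0.03,0.015,-0.08],"turn":[0,0,0],"claw":0.0878},{"dp":[0.03,0.015,-0.08],"turn":[0,0,0],"claw":0.0878}]'; python3 snap.py wrist:w4.png
python3 - <<'E'
import cv2
for n,(x0,y0,x1,y1) in (('w3',(250,130,350,230)),('w4',(230,100,430,280))):
    im=cv2.imread(f'pics/{n}.png');cv2.imwrite(f'pics/{n}c.png',cv2.resize(im[y0:y1,x0:x1],None,fx=6 if n=='w3' else 3,fy=6 if n=='w3' else 3,interpolation=cv2.INTER_CUBIC))
E
```

```text
t: 3.1
ee_pos: [480.3, 237.7, 147.2]
orientation: [3.117, -0.37, -0.006]
ft_force: [-0.6, 0.7, 0.1]
width: 87.7
wrist {'fov_y': 62.5622, 'cx': 320.0824, 'cy': 232.5665, 'xyz': [558.3924, 219.269, 308.4443], 'rotation': [-0.2138, 0.2652, -1.7918]}
```

View pics/w4.png

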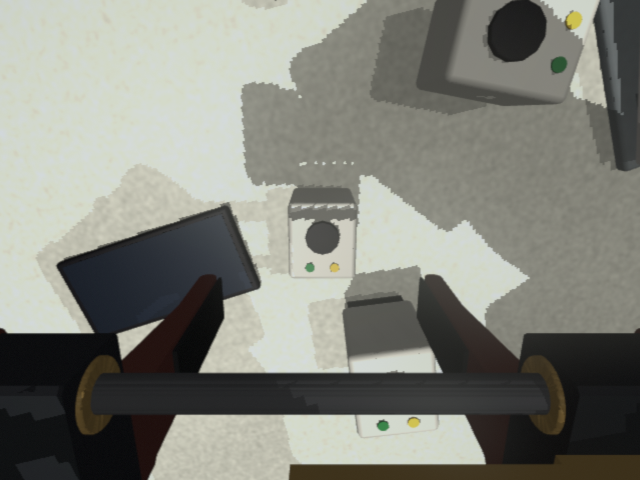

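View pics/w3c.png

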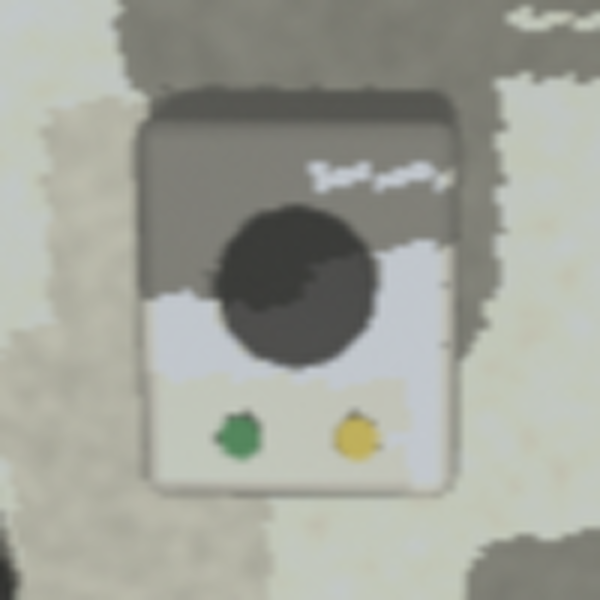

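View pics/w4c.png

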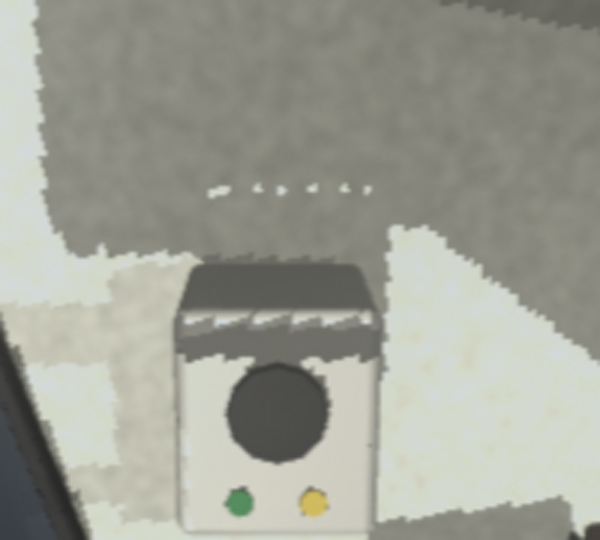

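Run:
```python
from cam import *
A=load('w3.png');B=load('w4.png')
a=np.array([(148,120),(458,120),(450,493),(152,493)])/6+(250,130)
b=np.array([(178,314),(381,313),(374,531),(183,531)])/3+(230,100)
P=[]
for u,v in zip(a,b):
    p,e=tri(A,u,B,v);P.append(p);print(p.round(1),round(e,1), plane(B,v,68).round(1),plane(A,u,68).round(1))
P=np.array(P);print(P.mean(0))
for d,uv in ((A,a),(B,b)):
    q=np.array([plane(d,u,68) for u in uv]);x=q[0]+q[1]-q[2]-q[3];y=q[0]+q[3]-q[1]-q[2]
    print(q.mean(0),np.degrees(np.arctan2(x[1],x[0])),np.degrees(np.arctan2(-y[0],y[1])),np.linalg.norm(x)/2,np.linalg.norm(y)/2)
```

```text
[509.4 249.1  70.1] 1.3 [509. 250.  68.] [509.3 248.7  68. ]
[500.  208.9  70.6] 0.5 [499.3 209.   68. ] [499.8 208.6  68. ]
[449.2 221.   62.7] 0.8 [451.7 220.6  68. ] [450.5 221.2  68. ]
[458.2 262.9  59.7] 0.0 [461.5 261.4  68. ] [460.  261.5  68. ]
[479.20391072 235.45104848  65.77065278]
[479.88638322 234.98120221  68.        ] -14.388098527783312 -13.268236809720356 50.956901539466024 41.28020163109436
[480.36029393 235.25288668  68.        ] -13.611476349891184 -13.404933725831684 48.90266459628775 42.05865063492408
```

```bash
python3 -m pendant '[{"dp":[0,-0.002,-0.03],"turn":[0,0,0],"claw":0.0878},{"dp":[0,-0.003,-0.06],"turn":[0,0,0],"claw":0.0878},{"dp":[0,-0.003,-0.08],"turn":[0,0,0],"claw":0.0878},{"dp":[0,-0.003,-0.08],"turn":[0,0,0],"claw":0.0878},{"dp":[0,-0.003,-0.08],"turn":[0,0,0],"claw":0.0878}]'; python3 snap.py wrist:w5.png
```

```text
t: 3.65
ee_pos: [481.8, 236.8, 70.4]
orientation: [-3.119, 0.368, -0.002]
ft_force: [0.3, 0.3, -0.4]
width: 87.8
wrist {'fov_y': 62.5622, 'cx': 320.0824, 'cy': 232.5665, 'xyz': [559.0583, 218.039, 232.0036], 'rotation': [-0.2069, 0.2635, -1.7902]}
```

View pics/w5.png

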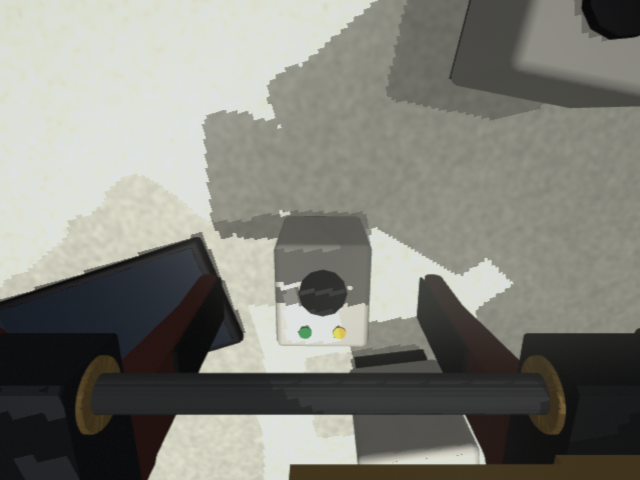

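```bash
python3 -m pendant '[{"dp":[-0.001,-0.001,-0.02],"turn":[0,0,0],"claw":0.0878},{"dp":[-0.001,-0.001,-0.042],"turn":[0,0,0],"claw":0.0878},{"dp":[-0.001,-0.001,-0.042],"turn":[0,0,0],"claw":0.0878},{"dp":[-0.001,-0.001,-0.042],"turn":[0,0,0],"claw":0.03},{"dp":[-0.001,-0.001,-0.042],"turn":[0,0,0],"claw":0.03},{"dp":[-0.001,-0.001,-0.042],"turn":[0,0,0],"claw":0.03},{"dp":[-0.001,-0.001,-0.042],"turn":[0,0,0],"claw":0.03},{"dp":[-0.001,-0.001,-0.042],"turn":[0,0,0],"claw":0.03}]'
```

```text
t: 4.5
ee_pos: [480.3, 235.9, 27.1]
orientation: [-3.12, 0.367, -0.001]
ft_force: [0.2, 0.2, -0.6]
width: 51.2
```

```bash
python3 -m pendant '[{"dp":[0,0,0],"turn":[0,0,0],"claw":0.02},{"dp":[0,0,0],"turn":[0,0,0],"claw":0.02},{"dp":[0,0,0],"turn":[0,0,0],"claw":0.02},{"dp":[0,0,0],"turn":[0,0,0],"claw":0.02}]'; python3 snap.py wrist:w6.png
```

```text
t: 4.9
ee_pos: [480.1, 235.9, 26.9]
orientation: [-3.12, 0.367, -0.0]
ft_force: [-2.0, -1.1, 4.0]
width: 43.8
wrist {'fov_y': 62.5622, 'cx': 320.0824, 'cy': 232.5665, 'xyz': [557.5934, 217.246, 188.4109], 'rotation': [-0.2086, 0.2639, -1.7898]}
```

View pics/w6.png

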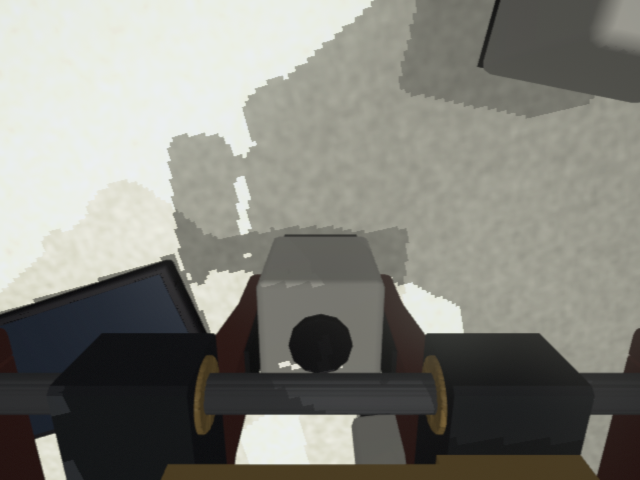

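```bash
python3 -m pendant '[{"dp":[0,0,0.03],"turn":[0,0,0],"claw":0.02},{"dp":[0,0,0.07],"turn":[0,0,0],"claw":0.02},{"dp":[0,0,0.11],"turn":[0,0,0],"claw":0.02},{"dp":[0,0,0.15],"turn":[0,0,0],"claw":0.02},{"dp":[0,0,0.15],"turn":[0,0,0],"claw":0.02}]'; python3 snap.py wrist:w7.png side:d7.png;python3 - <<'E'
from cam import *
from workcell import ctrl
W=load('w6.png');h=np.load('hand.npz')
Rt=R.from_rotvec([-3.12,.367,0])
for u in ((260,282),(320,282),(381,282),(277,236),(367,236)):
    p=plane(W,u,68 if u[1]==282 else 13);print(p.round(1),Rt.inv().apply(p-[480.1,235.9,26.9]).round(1))
print(ctrl.get_obs()['ft_force'])
E
```

```text
t: 5.45
ee_pos: [482.8, 237.1, 181.3]
orientation: [-3.116, 0.366, -0.012]
ft_force: [0.2, 0.2, -2.5]
width: 43.6
wrist {'fov_y': 62.5622, 'cx': 320.0824, 'cy': 232.5665, 'xyz': [559.031, 217.9016, 343.3543], 'rotation': [-0.1992, 0.2616, -1.7897]}
side {'fov_y': 44.7563, 'cx': 326.3556, 'cy': 237.8027, 'xyz': [146.3778, 616.0754, 807.0979], 'rotation': [0.291, -0.8966, -2.3776]}
[510.3 248.9  68. ] [ 26.3 -19.7 -41.1]
[505.7 229.6  68. ] [ 26.3   0.2 -41.1]
[501. 210.  68.] [ 26.3  20.4 -41.1]
[509.1 249.3  13. ] [ 25.1 -19.8  13.9]
[499.5 208.6  13. ] [25.2 22.  13.9]
[-0.34384514  0.03200237 -3.25503889]
```

View pics/w7.png

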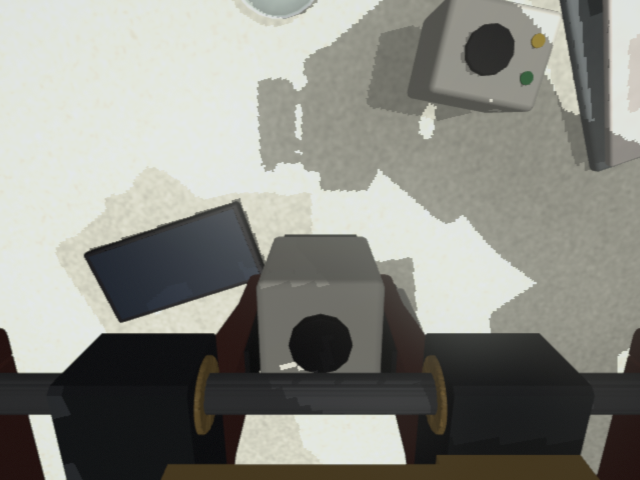

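View pics/d7.png

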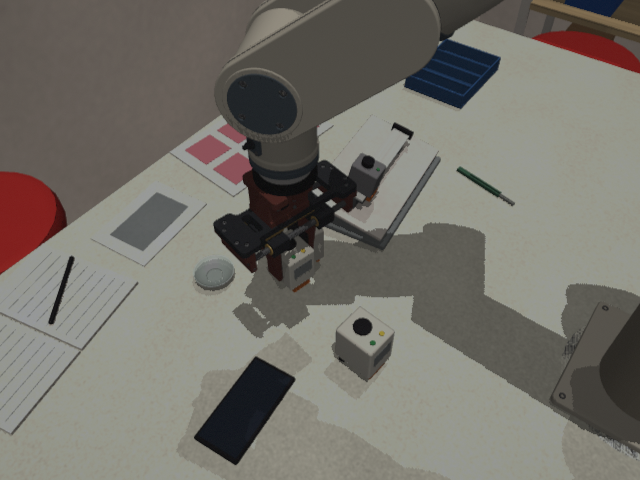

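```bash
python3 -m pendant '[{"dp":[0.01,-0.045,0.005],"turn":[0,0,0.05],"claw":0.02},{"dp":[0.02,-0.09,0.01],"turn":[0,0,0.1],"claw":0.02},{"dp":[0.03,-0.135,0.015],"turn":[0,0,0.15],"claw":0.02},{"dp":[0.04,-0.18,0.02],"turn":[0,0,0.2],"claw":0.02},{"dp":[0.05,-0.225,0.02],"turn":[0,0,0.25],"claw":0.02},{"dp":[0.06,-0.27,0.02],"turn":[0,0,0.3],"claw":0.02},{"dp":[0.07,-0.31,0.02],"turn":[0,0,0.361],"claw":0.02},{"dp":[0.07,-0.31,0.02],"turn":[0,0,0.361],"claw":0.02}]'
```

```text
t: 6.35
ee_pos: [549.7, -78.3, 194.1]
orientation: [3.135, 0.194, -0.005]
ft_force: [-0.2, 0.7, -2.3]
width: 43.9
```

```bash
python3 -m pendant '[{"dp":[0.012,-0.025,-0.005],"turn":[-0.015,0.115,0],"claw":0.02},{"dp":[0.024,-0.05,-0.01],"turn":[-0.029,0.23,0],"claw":0.02},{"dp":[0.034,-0.065,-0.015],"turn":[-0.044,0.346,0],"claw":0.02},{"dp":[0.034,-0.065,-0.015],"turn":[-0.044,0.346,0],"claw":0.02},{"dp":[0.034,-0.065,-0.015],"turn":[-0.044,0.346,0],"claw":0.02}]';  python3 snap.py wrist:w8.png side:d8.png; python3 -c "
from workcell import ctrl
from scipy.spatial.transform import Rotation as R
o=ctrl.get_obs();print(R.from_rotvec(o['orientation']).as_matrix().round(4),o['ee_pos'],o['ft_force'])"
```

```text
t: 6.85
ee_pos: [582.8, -138.2, 178.3]
orientation: [3.067, 0.195, -0.547]
ft_force: [-0.7, 0.2, -1.7]
width: 43.9
wrist {'fov_y': 62.5622, 'cx': 320.0824, 'cy': 232.5665, 'xyz': [712.5961, -122.2052, 302.4575], 'rotation': [-0.5268, 0.4664, -1.3886]}
side {'fov_y': 44.7563, 'cx': 326.3556, 'cy': 237.8027, 'xyz': [146.3778, 616.0754, 807.0979], 'rotation': [0.291, -0.8966, -2.3776]}
[[ 0.9318  0.1269 -0.3402]
 [ 0.1195 -0.9919 -0.0425]
 [-0.3428 -0.001  -0.9394]] [ 582.74182768 -138.15559527  180.74356247] [ 0.0738862  -0.72408157 -1.51956778]
```

View pics/w8.png

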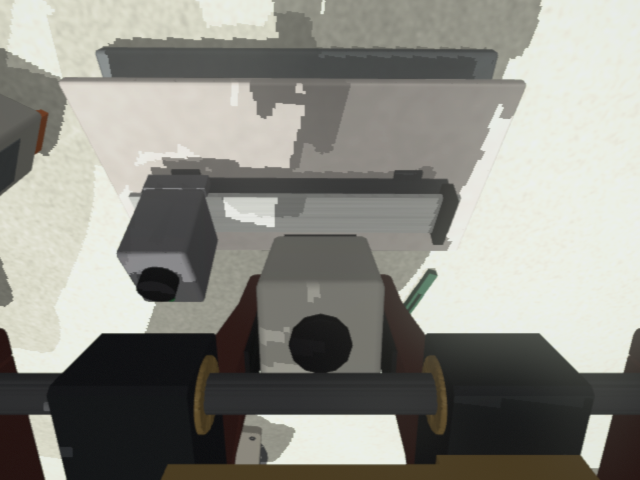

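View pics/d8.png

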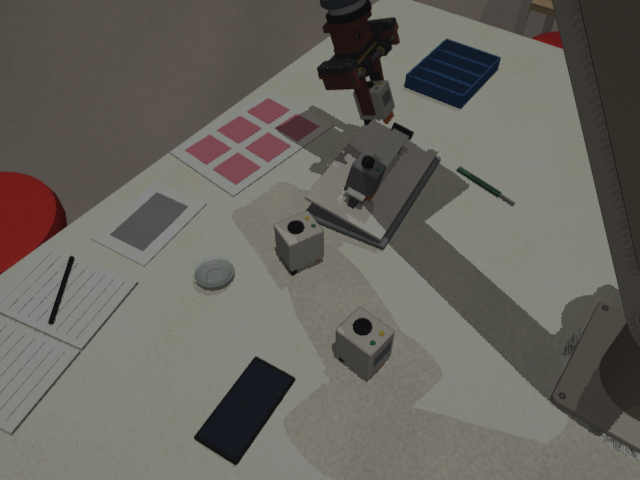

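Run:
```python
from lines import *
im=cv2.imread('pics/w8.png');cv2.imwrite('pics/w8c.png',cv2.resize(cv2.convertScaleAbs(im[160:260,120:470],alpha=1.5),None,fx=2.2,fy=2.2,interpolation=cv2.INTER_CUBIC))
g=cv2.cvtColor(im,cv2.COLOR_BGR2GRAY)
for c in (235,280,340,400): print(c,g[172:250,c].tolist())
```

```text
235 [112, 112, 112, 112, 110, 98, 73, 66, 65, 65, 64, 64, 64, 65, 63, 64, 63, 64, 63, 63, 70, 109, 114, 114, 124, 176, 200, 204, 206, 207, 206, 207, 206, 208, 210, 210, 213, 229, 230, 230, 232, 232, 231, 231, 228, 226, 227, 193, 147, 138, 136, 139, 140, 140, 139, 138, 138, 138, 138, 139, 140, 140, 140, 140, 140, 140, 140, 139, 138, 137, 138, 137, 137, 138, 139, 139, 139, 142]
280 [111, 111, 112, 111, 110, 107, 76, 66, 65, 65, 64, 64, 64, 64, 65, 63, 64, 65, 65, 63, 68, 96, 110, 112, 112, 110, 108, 109, 110, 111, 109, 109, 109, 110, 112, 110, 109, 110, 109, 110, 110, 111, 109, 110, 110, 129, 136, 139, 139, 139, 137, 139, 141, 140, 138, 136, 139, 140, 139, 139, 141, 142, 141, 138, 112, 98, 95, 95, 95, 95, 95, 95, 94, 95, 95, 96, 95, 95]
340 [116, 110, 109, 108, 108, 105, 76, 61, 58, 58, 59, 59, 59, 58, 58, 58, 58, 58, 58, 57, 61, 84, 110, 114, 115, 120, 134, 134, 136, 140, 138, 135, 138, 141, 141, 138, 136, 137, 136, 138, 138, 140, 138, 137, 135, 132, 135, 138, 137, 140, 140, 138, 139, 138, 138, 136, 138, 141, 139, 138, 142, 138, 93, 56, 76, 91, 93, 93, 93, 94, 94, 94, 94, 94, 94, 94, 95, 94]
400 [62, 65, 60, 58, 59, 58, 58, 59, 59, 59, 60, 60, 60, 59, 59, 60, 59, 60, 59, 59, 59, 67, 108, 114, 112, 117, 135, 136, 136, 140, 140, 138, 140, 142, 142, 140, 137, 138, 140, 140, 139, 139, 140, 139, 136, 134, 136, 141, 140, 140, 141, 138, 138, 139, 142, 140, 141, 143, 140, 140, 141, 143, 144, 144, 144, 144, 144, 144, 144, 144, 144, 145, 144, 145, 144, 145, 145, 144]
```

View pics/w8c.png

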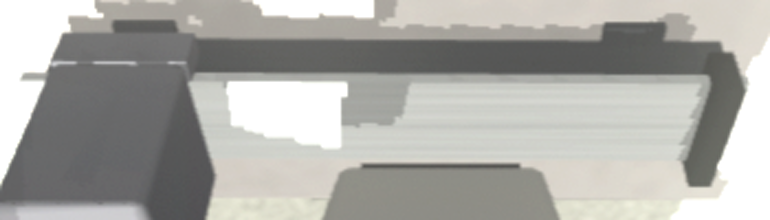

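Run:
```python
from lines import *
for n,cols,r in (('w1',(260,300,370,400),(216,232)),('w2',(350,380,400,440,460),(120,136))):
    g=cv2.cvtColor(cv2.imread(f'pics/{n}.png'),cv2.COLOR_BGR2GRAY)
    for c in cols: print(n,c,list(zip(range(*r),g[r[0]:r[1],c-1:c+2].mean(1).round().astype(int).tolist())))
g=cv2.cvtColor(cv2.imread('pics/w8.png'),cv2.COLOR_BGR2GRAY)
for c in (230,300,420): print(c,list(zip(range(212,226),g[212:226,c-1:c+2].mean(1).round().astype(int).tolist())))
```

```text
w1 260 [(216, 101), (217, 101), (218, 101), (219, 99), (220, 78), (221, 61), (222, 57), (223, 60), (224, 79), (225, 95), (226, 136), (227, 175), (228, 181), (229, 183), (230, 184), (231, 184)]
w1 300 [(216, 100), (217, 101), (218, 101), (219, 99), (220, 88), (221, 65), (222, 60), (223, 61), (224, 73), (225, 91), (226, 118), (227, 171), (228, 179), (229, 183), (230, 185), (231, 183)]
w1 370 [(216, 98), (217, 97), (218, 97), (219, 97), (220, 94), (221, 67), (222, 52), (223, 51), (224, 55), (225, 81), (226, 88), (227, 109), (228, 118), (229, 119), (230, 122), (231, 123)]
w1 400 [(216, 58), (217, 53), (218, 53), (219, 53), (220, 53), (221, 53), (222, 52), (223, 51), (224, 54), (225, 75), (226, 88), (227, 104), (228, 118), (229, 119), (230, 121), (231, 123)]
w2 350 [(120, 116), (121, 115), (122, 116), (123, 115), (124, 114), (125, 99), (126, 93), (127, 92), (128, 90), (129, 105), (130, 114), (131, 116), (132, 115), (133, 116), (134, 116), (135, 116)]
w2 380 [(120, 118), (121, 117), (122, 117), (123, 117), (124, 115), (125, 97), (126, 93), (127, 91), (128, 88), (129, 99), (130, 112), (131,
[... 461 characters left out ...]
 119), (121, 120), (122, 119), (123, 119), (124, 117), (125, 99), (126, 92), (127, 90), (128, 90), (129, 95), (130, 114), (131, 115), (132, 116), (133, 120), (134, 119), (135, 118)]
230 [(212, 231), (213, 232), (214, 230), (215, 231), (216, 224), (217, 169), (218, 156), (219, 140), (220, 137), (221, 136), (222, 136), (223, 138), (224, 139), (225, 140)]
300 [(212, 112), (213, 129), (214, 131), (215, 133), (216, 134), (217, 133), (218, 135), (219, 138), (220, 139), (221, 140), (222, 138), (223, 138), (224, 140), (225, 139)]
420 [(212, 140), (213, 139), (214, 141), (215, 141), (216, 138), (217, 135), (218, 138), (219, 142), (220, 141), (221, 140), (222, 141), (223, 139), (224, 139), (225, 139)]
```

Run:
```python
from lines import *
from scipy.optimize import least_squares
V={'w1':[(260,226.1),(300,226.5),(370,227.),(400,227.1)],'w2':[(350,129.0),(400,129.4),(440,129.6),(460,129.5)],'w8':[(235,196.8),(340,197.1),(400,197.3)]}
K={n:np.polyfit(*np.array(v).T,1) for n,v in V.items()}
D={n:load(n+'.png') for n in V}
for a,b in (('w1','w8'),('w2','w8'),('w1','w2')):
    p,v=line(D[a],K[a],D[b],K[b],-140.);print(a,b,p.round(1),np.degrees(np.arctan2(-v[0],v[1])).round(2),np.degrees(np.arcsin(v[2])).round(2))
# all, horizontal with yaw free
def f(q):
    r=[]
    for n,v in V.items():
        for u in v:
            o,d=ray(D[n],u); ps=np.array([q[0],-140,q[1]]);ld=np.array([-np.sin(q[2]),np.cos(q[2]),0])
            m=np.cross(d,ld);m/=np.linalg.norm(m);r.append(m@(ps-o))
    return np.array(r)
s=least_squares(f,[575,76,.12]);print(s.x,np.degrees(s.x[2]),s.fun.round(2))
# y of features on that line: grey module right edge, end stop inner, in w8 ; module centre col 320
for c in (140,207,440): # along edge
    o,d=ray(D['w8'],(c,197)); t=(s.x[1]-o[2])/d[2];print(c,(o+t*d).round(1))
# face edges yaw from w8
k=edge('w8.png',list(range(110,500,6)),79,1,0)
```

```text
w1 w8 [ 575.  -140.    79.2] 7.0 0.26
w2 w8 [ 575.1 -140.    79.4] 6.97 0.31
w1 w2 [ 575.1 -140.    79.6] 6.97 0.38
[5.75053235e+02 7.93864697e+01 1.23365372e-01] 7.0683151754516 [ 0.    0.09  0.08 -0.02 -0.16  0.04  0.09 -0.05  0.06 -0.05 -0.09]
140 [559.7 -21.   79.4]
207 [565.4 -65.1  79.4]
440 [ 585.2 -218.1   79.4]
w8.png n 46 row@320 79.62 slope -0.0111 res 0.61
```

```bash
python3 -m pendant '[{"dp":[-0.002,-0.002,-0.02],"turn":[0,0,0],"claw":0.02},{"dp":[-0.004,-0.004,-0.04],"turn":[0,0,0],"claw":0.02},{"dp":[-0.006,-0.006,-0.06],"turn":[0,0,0],"claw":0.02},{"dp":[-0.006,-0.006,-0.07],"turn":[0,0,0],"claw":0.02},{"dp":[-0.006,-0.006,-0.07],"turn":[0,0,0],"claw":0.02},{"dp":[-0.006,-0.006,-0.07],"turn":[0,0,0],"claw":0.02},{"dp":[-0.006,-0.006,-0.07],"turn":[0,0,0],"claw":0.02}]'; python3 snap.py wrist:w9.png;  python3 -c "
from workcell import ctrl
from scipy.spatial.transform import Rotation as R
o=ctrl.get_obs();print(R.from_rotvec(o['orientation']).as_matrix().round(4),o['ee_pos'],o['ft_force'],o['moment'])"
```

```text
t: 7.65
ee_pos: [578.8, -145.1, 113.0]
orientation: [3.066, 0.195, -0.537]
ft_force: [-0.3, -0.3, -2.1]
width: 44.1
wrist {'fov_y': 62.5622, 'cx': 320.0824, 'cy': 232.5665, 'xyz': [707.7262, -128.8511, 237.9158], 'rotation': [-0.5238, 0.4599, -1.3902]}
[[ 9.329e-01  1.266e-01 -3.371e-01]
 [ 1.189e-01 -9.919e-01 -4.350e-02]
 [-3.399e-01  5.000e-04 -9.405e-01]] [ 578.75384219 -145.19107847  112.87365713] [-0.00459966 -0.97046395 -2.87302479] [ 0.05467008 -0.24921579  0.05807465]
```

View pics/w9.png

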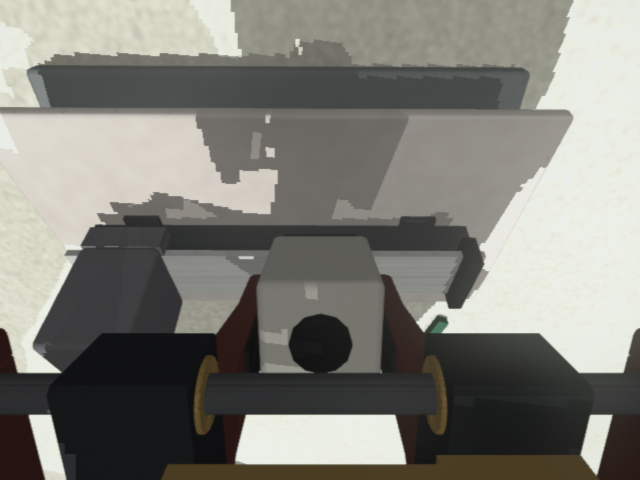

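```bash
python3 -m pendant '[{"dp":[0,0,-0.004],"turn":[0,0,0],"claw":0.02},{"dp":[-0.001,0,-0.008],"turn":[0,0,0],"claw":0.02},{"dp":[-0.0026,0,-0.0118],"turn":[0,0,0],"claw":0.02},{"dp":[-0.0026,0,-0.0118],"turn":[0,0,0],"claw":0.02},{"dp":[-0.0026,0,-0.0118],"turn":[0,0,0],"claw":0.02}]';python3 -m pendant '[{"dp":[0,0,0],"turn":[0,0,0],"claw":0.02}]'
```

```text
t: 8.2
ee_pos: [575.2, -145.2, 99.6]
orientation: [3.066, 0.195, -0.541]
ft_force: [-0.3, 0.6, -2.4]
width: 44.0
t: 8.3
ee_pos: [575.5, -145.2, 99.9]
orientation: [3.066, 0.195, -0.54]
ft_force: [0.3, -0.2, -1.8]
width: 44.2
```

```bash
for i in 1; do python3 -m pendant '[{"dp":[-0.0004,0,-0.001],"turn":[0,0,0],"claw":0.02},{"dp":[-0.0007,0,-0.002],"turn":[0,0,0],"claw":0.02},{"dp":[-0.001,-0.0001,-0.003],"turn":[0,0,0],"claw":0.02},{"dp":[-0.001,-0.0001,-0.003],"turn":[0,0,0],"claw":0.02}]'; done; python3 -m pendant '[{"dp":[-0.0003,0,-0.001],"turn":[0,0,0],"claw":0.02},{"dp":[-0.0003,0,-0.001],"turn":[0,0,0],"claw":0.02}]'
```

```text
t: 8.7
ee_pos: [574.3, -145.3, 96.7]
orientation: [3.066, 0.195, -0.541]
ft_force: [-0.3, -0.2, -1.0]
width: 43.6
t: 8.9
ee_pos: [574.1, -145.3, 95.8]
orientation: [3.066, 0.195, -0.54]
ft_force: [0.5, 0.3, -2.3]
width: 44.1
```

```bash
python3 -m pendant '[{"dp":[-0.0003,0,-0.001],"turn":[0,0,0],"claw":0.02},{"dp":[-0.0003,0,-0.001],"turn":[0,0,0],"claw":0.02}]'
```

```text
t: 9.1
ee_pos: [574.1, -145.3, 95.5]
orientation: [3.066, 0.195, -0.539]
ft_force: [-0.5, 0.1, 3.8]
width: 43.7
```

```bash
python3 -m pendant '[{"dp":[0.0004,0,0.0011],"turn":[0,0,0],"claw":0.02},{"dp":[0.0004,0,0.0011],"turn":[0,0,0],"claw":0.02}]'; python3 -m pendant '[{"dp":[-0.0009,-0.0001,0.0003],"turn":[0,0,0],"claw":0.02},{"dp":[-0.0019,-0.0002,0.0007],"turn":[0,0,0],"claw":0.02},{"dp":[-0.0028,-0.0004,0.001],"turn":[0,0,0],"claw":0.02},{"dp":[-0.0028,-0.0004,0.001],"turn":[0,0,0],"claw":0.02}]'
```

```text
t: 9.3
ee_pos: [574.2, -145.3, 95.9]
orientation: [3.066, 0.195, -0.54]
ft_force: [0.5, 0.6, -2.6]
width: 43.7
t: 9.7
ee_pos: [571.2, -145.7, 96.9]
orientation: [3.066, 0.195, -0.541]
ft_force: [-0.0, 0.2, -2.9]
width: 43.8
```

```bash
python3 -m pendant '[{"dp":[-0.0009,-0.0001,0.0004],"turn":[0,0,0],"claw":0.02},{"dp":[-0.0018,-0.0002,0.0009],"turn":[0,0,0],"claw":0.02},{"dp":[-0.0018,-0.0002,0.0009],"turn":[0,0,0],"claw":0.02}]'; python3 -m pendant '[{"dp":[-0.0009,-0.0001,0.0003],"turn":[0,0,0],"claw":0.02},{"dp":[-0.0009,-0.0001,0.0003],"turn":[0,0,0],"claw":0.02}]'; python3 -m pendant '[{"dp":[-0.0009,-0.0001,0.0003],"turn":[0,0,0],"claw":0.02},{"dp":[-0.0009,-0.0001,0.0003],"turn":[0,0,0],"claw":0.02}]'
```

```text
t: 10.0
ee_pos: [569.5, -145.9, 97.9]
orientation: [3.066, 0.195, -0.54]
ft_force: [0.6, 0.2, -1.9]
width: 43.8
t: 10.2
ee_pos: [568.6, -146.0, 98.2]
orientation: [3.066, 0.195, -0.54]
ft_force: [-0.7, 0.6, -2.1]
width: 43.7
t: 10.4
ee_pos: [567.9, -146.1, 98.5]
orientation: [3.066, 0.195, -0.54]
ft_force: [0.9, 0.1, -2.5]
width: 43.9
```

```bash
python3 -m pendant '[{"dp":[-0.0009,-0.0001,0.0002],"turn":[0,0,0],"claw":0.02},{"dp":[-0.0009,-0.0001,0.0002],"turn":[0,0,0],"claw":0.02}]'; python3 -m pendant '[{"dp":[-0.0007,-0.0001,0.0002],"turn":[0,0,0],"claw":0.02},{"dp":[-0.0007,-0.0001,0.0002],"turn":[0,0,0],"claw":0.02}]'
```

```text
t: 10.6
ee_pos: [567.0, -146.2, 98.7]
orientation: [3.066, 0.195, -0.54]
ft_force: [0.2, 0.9, -2.7]
width: 43.9
t: 10.8
ee_pos: [566.4, -146.3, 98.9]
orientation: [3.067, 0.195, -0.539]
ft_force: [1.2, 0.6, -2.0]
width: 43.9
```

```bash
python3 -m pendant '[{"dp":[-0.0007,-0.0001,0.0003],"turn":[0,0,0],"claw":0.02},{"dp":[-0.0007,-0.0001,0.0003],"turn":[0,0,0],"claw":0.02}]'; python3 -m pendant '[{"dp":[-0.0007,-0.0001,0.0003],"turn":[0,0,0],"claw":0.02},{"dp":[-0.0007,-0.0001,0.0003],"turn":[0,0,0],"claw":0.02}]'
```

```text
t: 11.0
ee_pos: [566.2, -146.4, 99.0]
orientation: [3.067, 0.195, -0.538]
ft_force: [4.7, 1.3, -5.3]
width: 43.8
t: 11.2
ee_pos: [566.1, -146.3, 99.1]
orientation: [3.067, 0.195, -0.536]
ft_force: [6.4, 0.7, -8.5]
width: 43.9
```

```bash
cat > tilt.py <<'E'
import numpy as np
T=np.array([575.6,-145.2,80.0]);psi=np.radians(7.1)
ux=np.array([np.cos(psi),np.sin(psi),0]);z=np.array([0,0,1.])
def tcp(th,tz=-28.0,dx=0.3):
    a=np.radians(th);p=a-np.radians(12)
    xm=np.cos(p)*ux-np.sin(p)*z;zm=np.sin(p)*ux+np.cos(p)*z
    return T-(17.5-dx-4*np.sin(a))*xm-(tz+13.6)*zm
if __name__=='__main__':
    for th in (32,28,24,20,16,12,8,4,2,0): print(th,tcp(th,-28 if th>2 else -27.6).round(2))
E
python3 tilt.py; python3 -m pendant '[{"dp":[0.0005,0,-0.0004],"turn":[0,0,0],"claw":0.02},{"dp":[0.0005,0,-0.0004],"turn":[0,0,0],"claw":0.02}]'; python3 -m pendant '[{"dp":[0,0,0],"turn":[0,0,0],"claw":0.02},{"dp":[0,0,0],"turn":[0,0,0],"claw":0.02}]'; python3 snap.py wrist:w10.png
```

```text
32 [ 566.43 -146.34   98.69]
28 [ 564.92 -146.53   98.07]
24 [ 563.46 -146.71   97.32]
20 [ 562.03 -146.89   96.46]
16 [ 560.66 -147.06   95.49]
12 [ 559.36 -147.22   94.4 ]
8 [ 558.13 -147.38   93.2 ]
4 [ 556.98 -147.52   91.9 ]
2 [ 556.52 -147.58   90.82]
0 [ 556.02 -147.64   90.12]
t: 11.4
ee_pos: [566.1, -146.4, 99.0]
orientation: [3.067, 0.195, -0.538]
ft_force: [4.7, 0.3, -6.2]
width: 43.7
t: 11.6
ee_pos: [566.1, -146.3, 99.0]
orientation: [3.067, 0.195, -0.537]
ft_force: [5.3, 1.7, -6.2]
width: 43.9
wrist {'fov_y': 62.5622, 'cx': 320.0824, 'cy': 232.5665, 'xyz': [695.1321, -130.1489, 223.9248], 'rotation': [-0.5235, 0.4606, -1.3901]}
```

View pics/w10.png

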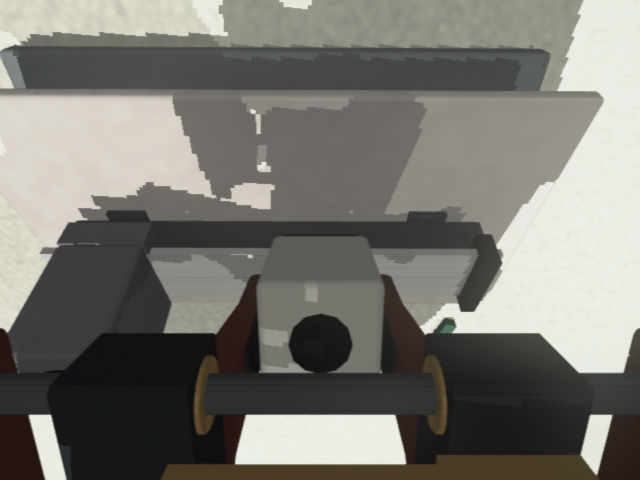

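```bash
python3 -m pendant '[{"dp":[-0.0002,0,-0.0006],"turn":[0.0043,-0.0346,0],"claw":0.02},{"dp":[-0.0005,0,-0.0009],"turn":[0.0086,-0.0693,0],"claw":0.02},{"dp":[-0.0011,-0.0001,-0.0013],"turn":[0.013,-0.104,0],"claw":0.02},{"dp":[-0.0018,-0.0002,-0.0017],"turn":[0.0173,-0.1386,0],"claw":0.02},{"dp":[-0.0018,-0.0002,-0.0017],"turn":[0.0173,-0.1386,0],"claw":0.02}]'; python3 -c "
from workcell import ctrl
from scipy.spatial.transform import Rotation as R
import numpy as np
o=ctrl.get_obs();m=R.from_rotvec(o['orientation']).as_matrix();print('lean',np.degrees(np.arcsin(-m[0,2]/np.cos(.123))),o['ee_pos'],o['ft_force'],o['moment'])"
```

```text
t: 12.15
ee_pos: [563.3, -146.7, 97.5]
orientation: [3.105, 0.196, -0.324]
ft_force: [4.6, 1.1, -7.0]
width: 43.7
lean 11.90117059843958 [ 563.30440721 -146.71703823   97.54121736] [ 4.62244963  1.12323056 -7.00381729] [ 0.21705473 -1.12593683 -0.00212775]
```

```bash
python3 -m pendant '[{"dp":[-0.0005,0,-0.0008],"turn":[0.0043,-0.0346,0],"claw":0.02},{"dp":[-0.0011,-0.0001,-0.0012],"turn":[0.0086,-0.0693,0],"claw":0.02},{"dp":[-0.0018,-0.0002,-0.0017],"turn":[0.013,-0.104,0],"claw":0.02},{"dp":[-0.0025,-0.0003,-0.0021],"turn":[0.0173,-0.1386,0],"claw":0.02},{"dp":[-0.0025,-0.0003,-0.0021],"turn":[0.0173,-0.1386,0],"claw":0.02}]'
cat > st.py <<'E'
from workcell import ctrl
from scipy.spatial.transform import Rotation as R
import numpy as np
o=ctrl.get_obs();m=R.from_rotvec(o['orientation']).as_matrix();print('theta',(12+np.degrees(np.arcsin(-m[0,2]/np.cos(.123)))).round(2),o['ee_pos'].round(2),o['ft_force'].round(1),o['moment'].round(2))
E
python3 st.py
```

```text
t: 12.65
ee_pos: [560.6, -147.1, 95.5]
orientation: [3.129, 0.198, -0.109]
ft_force: [3.3, 1.4, -4.7]
width: 43.8
theta 15.97 [ 560.62 -147.1    95.53] [ 3.3  1.4 -4.7] [ 0.2  -0.68  0.05]
```

```bash
python3 -m pendant '[{"dp":[-0.0007,-0.0001,-0.0006],"turn":[0.0043,-0.0346,0],"claw":0.02},{"dp":[-0.0014,-0.0002,-0.0011],"turn":[0.0086,-0.0693,0],"claw":0.02},{"dp":[-0.0014,-0.0002,-0.0011],"turn":[0.0086,-0.0693,0],"claw":0.02}]'; python3 st.py;python3 -m pendant '[{"dp":[-0.0006,-0.0001,-0.0006],"turn":[0.0043,-0.0346,0],"claw":0.02},{"dp":[-0.0012,-0.0001,-0.0012],"turn":[0.0086,-0.0693,0],"claw":0.02},{"dp":[-0.0012,-0.0001,-0.0012],"turn":[0.0086,-0.0693,0],"claw":0.02}]'; python3 st.py
```

```text
t: 12.95
ee_pos: [559.4, -147.3, 94.5]
orientation: [3.135, 0.198, -0.0]
ft_force: [3.1, 1.1, -2.8]
width: 43.6
theta 12.01 [ 559.36 -147.26   94.49] [ 3.1  1.1 -2.8] [ 0.17 -0.48 -0.1 ]
t: 13.25
ee_pos: [558.2, -147.4, 93.2]
orientation: [-3.13, -0.198, -0.108]
ft_force: [1.0, 0.6, -2.3]
width: 44.1
theta 8.04 [ 558.2  -147.4    93.15] [ 1.   0.6 -2.3] [ 0.01 -0.4  -0.01]
```

```bash
python3 -m pendant '[{"dp":[-0.0006,-0.0001,-0.0007],"turn":[0.0043,-0.0346,0],"claw":0.02},{"dp":[-0.0011,-0.0001,-0.0013],"turn":[0.0086,-0.0693,0],"claw":0.02},{"dp":[-0.0011,-0.0001,-0.0013],"turn":[0.0086,-0.0693,0],"claw":0.02}]'; python3 st.py; python3 snap.py wrist:w11.png side:d11.png
```

```text
t: 13.55
ee_pos: [557.1, -147.4, 91.7]
orientation: [-3.12, -0.197, -0.217]
ft_force: [2.2, 0.3, -2.2]
width: 43.7
theta 4.05 [ 557.14 -147.4    91.73] [ 2.2  0.3 -2.2] [ 0.08 -0.35 -0.07]
wrist {'fov_y': 62.5622, 'cx': 320.0824, 'cy': 232.5665, 'xyz': [613.1749, -140.4019, 262.6558], 'rotation': [-0.1272, 0.1108, -1.4409]}
side {'fov_y': 44.7563, 'cx': 326.3556, 'cy': 237.8027, 'xyz': [146.3778, 616.0754, 807.0979], 'rotation': [0.291, -0.8966, -2.3776]}
```

View pics/w11.png

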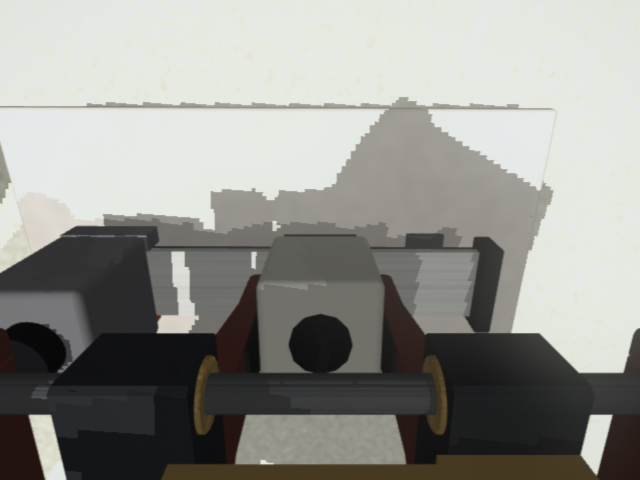

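Run:
```python
import cv2
im=cv2.imread('pics/d11.png');cv2.imwrite('pics/d11c.png',cv2.resize(cv2.convertScaleAbs(im[60:240,290:450],alpha=1.6),None,fx=3.3,fy=3.3,interpolation=cv2.INTER_CUBIC))
```

```text
(no output)
```

View pics/d11c.png

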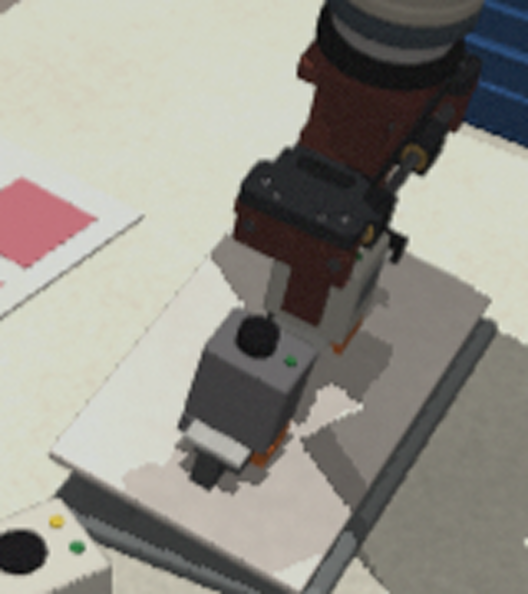

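```bash
python3 -m pendant '[{"dp":[-0.0005,0,-0.0008],"turn":[0.0043,-0.0346,0],"claw":0.02},{"dp":[-0.0005,0,-0.0008],"turn":[0.0043,-0.0346,0],"claw":0.02}]'; python3 st.py;  python3 -m pendant '[{"dp":[-0.0005,0,-0.0008],"turn":[0.0043,-0.0346,0],"claw":0.02},{"dp":[-0.0005,0,-0.0008],"turn":[0.0043,-0.0346,0],"claw":0.02}]'; python3 st.py
```

```text
t: 13.85
ee_pos: [556.9, -147.4, 91.1]
orientation: [-3.114, -0.197, -0.273]
ft_force: [1.8, 0.9, 1.0]
width: 43.7
theta 2.0 [ 556.95 -147.36   91.11] [1.8 0.9 1. ] [ 0.18 -0.2   0.03]
t: 14.05
ee_pos: [556.6, -147.4, 90.5]
orientation: [-3.106, -0.197, -0.327]
ft_force: [0.2, -0.5, 2.7]
width: 43.6
theta -0.03 [ 556.61 -147.43   90.51] [ 0.2 -0.5  2.7] [ 0.13 -0.13  0.03]
```

```bash
python3 -m pendant '[{"dp":[-0.0001,0,-0.0006],"turn":[0.0021,-0.0173,0],"claw":0.02},{"dp":[-0.0001,0,-0.0006],"turn":[0.0021,-0.0173,0],"claw":0.02}]'; python3 st.py;  python3 -m pendant '[{"dp":[0,0,-0.0006],"turn":[0.0021,-0.0173,0],"claw":0.02},{"dp":[0,0,-0.0006],"turn":[0.0021,-0.0173,0],"claw":0.02}]'; python3 st.py; python3 snap.py wrist:w12.png
```

```text
t: 14.25
ee_pos: [556.6, -147.4, 90.6]
orientation: [-3.102, -0.197, -0.354]
ft_force: [-3.0, 0.5, 12.9]
width: 44.2
theta -1.03 [ 556.62 -147.41   90.61] [-3.   0.5 12.9] [ 0.16  0.48 -0.01]
t: 14.45
ee_pos: [557.0, -147.4, 90.5]
orientation: [-3.098, -0.197, -0.383]
ft_force: [-4.9, 0.8, 17.2]
width: 44.0
theta -2.08 [ 557.03 -147.37   90.54] [-4.9  0.8 17.2] [0.38 0.43 0.12]
wrist {'fov_y': 62.5622, 'cx': 320.0824, 'cy': 232.5665, 'xyz': [594.5578, -142.555, 266.4912], 'rotation': [-0.04, 0.0328, -1.4431]}
```

View pics/w12.png

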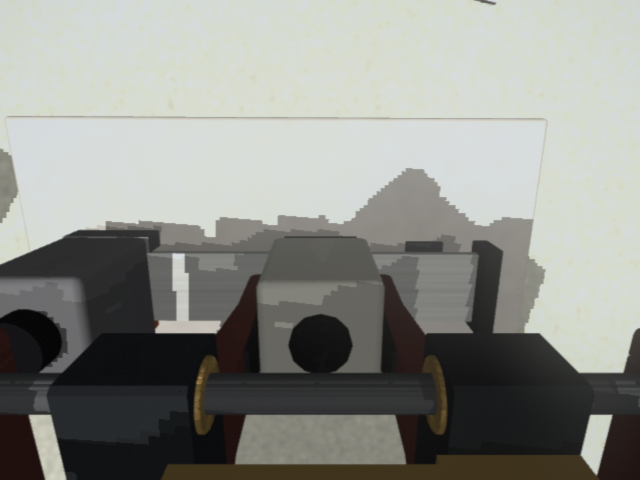

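```bash
python3 -m pendant '[{"dp":[0.0001,0,0.0012],"turn":[-0.0043,0.0346,0],"claw":0.02},{"dp":[0.0001,0,0.0012],"turn":[-0.0043,0.0346,0],"claw":0.02}]'; python3 st.py;  python3 -m pendant '[{"dp":[-0.0002,0,0.0008],"turn":[0,0,0],"claw":0.02},{"dp":[-0.0002,0,0.0008],"turn":[0,0,0],"claw":0.02}]'; python3 st.py; python3 -m pendant '[{"dp":[-0.0002,0,0.001],"turn":[0,0,0],"claw":0.02},{"dp":[-0.0002,0,0.001],"turn":[0,0,0],"claw":0.02}]'; python3 st.py
```

```text
t: 14.7
ee_pos: [557.3, -147.3, 90.5]
orientation: [-3.107, -0.199, -0.326]
ft_force: [1.6, -0.9, 7.4]
width: 43.5
theta 0.01 [ 557.26 -147.33   90.48] [ 1.6 -0.9  7.4] [-0.4  -0.77 -0.12]
t: 14.9
ee_pos: [556.9, -147.3, 90.8]
orientation: [-3.106, -0.197, -0.329]
ft_force: [5.5, 2.1, -2.3]
width: 43.9
theta -0.1 [ 556.85 -147.31   90.83] [ 5.5  2.1 -2.3] [ 0.24 -0.88 -0.02]
t: 15.1
ee_pos: [556.7, -147.4, 91.7]
orientation: [-3.106, -0.196, -0.33]
ft_force: [5.2, 2.0, -2.7]
width: 43.5
theta -0.11 [ 556.69 -147.37   91.69] [ 5.2  2.  -2.7] [ 0.21 -1.06 -0.01]
```

```bash
python3 -m pendant '[{"dp":[-0.0001,0,0.0007],"turn":[0,0,0],"claw":0.02},{"dp":[-0.0001,0,0.0007],"turn":[0,0,0],"claw":0.02}]'; python3 st.py;  python3 -m pendant '[{"dp":[-0.0001,0,0.0006],"turn":[0,0,0],"claw":0.02},{"dp":[-0.0001,0,0.0006],"turn":[0,0,0],"claw":0.02}]'; python3 st.py
```

```text
t: 15.3
ee_pos: [556.6, -147.4, 91.8]
orientation: [-3.106, -0.196, -0.329]
ft_force: [8.8, 1.6, -11.0]
width: 43.8
theta -0.1 [ 556.6  -147.37   91.83] [  8.8   1.6 -11. ] [ 0.17 -1.45 -0.05]
t: 15.5
ee_pos: [556.3, -147.4, 92.0]
orientation: [-3.106, -0.196, -0.328]
ft_force: [10.7, -0.4, -15.0]
width: 43.8
theta -0.07 [ 556.31 -147.38   91.97] [ 10.7  -0.4 -15. ] [-0.03 -1.51 -0.1 ]
```

```bash
python3 -m pendant '[{"dp":[0.0003,0,-0.001],"turn":[0,0,0],"claw":0.02},{"dp":[0.0004,0,-0.002],"turn":[0,0,0],"claw":0.02},{"dp":[0.0004,0,-0.002],"turn":[0,0,0],"claw":0.02}]'; python3 st.py;  python3 -m pendant '[{"dp":[0.0001,0,-0.0007],"turn":[0,0,0],"claw":0.02},{"dp":[0.0001,0,-0.0007],"turn":[0,0,0],"claw":0.02}]'; python3 st.py
```

```text
t: 15.8
ee_pos: [556.5, -147.4, 91.1]
orientation: [-3.107, -0.197, -0.328]
ft_force: [6.0, 1.1, -4.7]
width: 44.1
theta -0.07 [ 556.54 -147.44   91.06] [ 6.   1.1 -4.7] [ 0.11 -0.92 -0.04]
t: 16.0
ee_pos: [556.7, -147.5, 90.6]
orientation: [-3.107, -0.197, -0.329]
ft_force: [5.6, 1.3, -2.6]
width: 44.1
theta -0.08 [ 556.65 -147.48   90.64] [ 5.6  1.3 -2.6] [ 0.18 -0.92 -0.05]
```

```bash
python3 -m pendant '[{"dp":[0.0005,0,-0.0002],"turn":[0,0,0],"claw":0.02},{"dp":[0.0005,0,-0.0002],"turn":[0,0,0],"claw":0.02}]'; python3 st.py;  python3 -m pendant '[{"dp":[0,0,0],"turn":[0,0,0],"claw":0.046},{"dp":[0,0,0],"turn":[0,0,0],"claw":0.05},{"dp":[0,0,0],"turn":[0,0,0],"claw":0.07},{"dp":[0,0,0],"turn":[0,0,0],"claw":0.08},{"dp":[0,0,0],"turn":[0,0,0],"claw":0.08},{"dp":[0,0,0],"turn":[0,0,0],"claw":0.08}]'; python3 st.py; python3 snap.py wrist:w13.png
```

```text
t: 16.2
ee_pos: [556.7, -147.4, 90.4]
orientation: [-3.107, -0.197, -0.327]
ft_force: [4.5, 0.3, 1.3]
width: 44.1
theta -0.03 [ 556.72 -147.45   90.41] [4.5 0.3 1.3] [ 0.1  -0.59 -0.02]
t: 16.8
ee_pos: [556.6, -147.4, 90.2]
orientation: [-3.106, -0.197, -0.327]
ft_force: [0.3, 0.2, -0.3]
width: 78.0
theta -0.01 [ 556.57 -147.37   90.2 ] [ 0.3  0.2 -0.3] [ 0.03  0.12 -0.01]
wrist {'fov_y': 62.5622, 'cx': 320.0824, 'cy': 232.5665, 'xyz': [600.4371, -141.7823, 264.6823], 'rotation': [-0.0696, 0.059, -1.4428]}
```

View pics/w13.png

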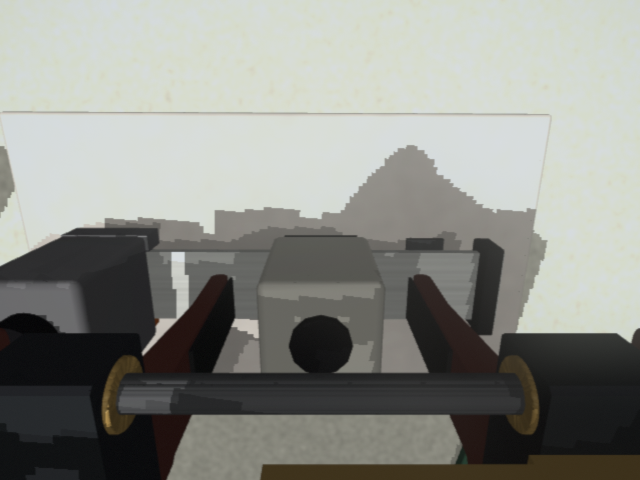

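```bash
python3 -m pendant '[{"dp":[-0.004,-0.0005,0.02],"turn":[0,0,0],"claw":0.08},{"dp":[-0.0105,-0.0013,0.05],"turn":[0,0,0],"claw":0.08},{"dp":[-0.0185,-0.0023,0.088],"turn":[0,0,0],"claw":0.08},{"dp":[-0.027,-0.0034,0.128],"turn":[0,0,0],"claw":0.08},{"dp":[-0.027,-0.0034,0.16],"turn":[0,0,0],"claw":0.08},{"dp":[-0.027,-0.0034,0.16],"turn":[0,0,0],"claw":0.08},{"dp":[-0.027,-0.0034,0.16],"turn":[0,0,0],"claw":0.08}]'; python3 st.py; python3 snap.py wrist:w14.png side:d14.png scene:s14.png
python3 - <<'E'
import cv2
im=cv2.imread('pics/d14.png');a=cv2.resize(cv2.convertScaleAbs(im[90:250,290:450],alpha=1.6),(400,400),interpolation=cv2.INTER_CUBIC)
im=cv2.imread('pics/s14.png');b=cv2.resize(cv2.convertScaleAbs(im[190:340,90:290],alpha=1.6),(400,300),interpolation=cv2.INTER_CUBIC)
b=cv2.copyMakeBorder(b,0,100,0,0,cv2.BORDER_CONSTANT)
cv2.imwrite('pics/c14.png',cv2.hconcat([a,b]))
E
```

```text
t: 17.55
ee_pos: [529.8, -150.9, 250.9]
orientation: [-3.107, -0.197, -0.33]
ft_force: [-0.1, 0.6, -0.3]
width: 79.7
theta -0.11 [ 529.85 -150.87  250.91] [-0.1  0.6 -0.3] [ 0.04  0.12 -0.05]
wrist {'fov_y': 62.5622, 'cx': 320.0824, 'cy': 232.5665, 'xyz': [573.4, -145.1682, 425.4745], 'rotation': [-0.0689, 0.0571, -1.4429]}
side {'fov_y': 44.7563, 'cx': 326.3556, 'cy': 237.8027, 'xyz': [146.3778, 616.0754, 807.0979], 'rotation': [0.291, -0.8966, -2.3776]}
scene {'fov_y': 55.6881, 'cx': 312.6357, 'cy': 242.8546, 'xyz': [1118.5302, 24.0762, 593.6069], 'rotation': [0.6807, 0.5997, 1.3862]}
```

View pics/c14.png

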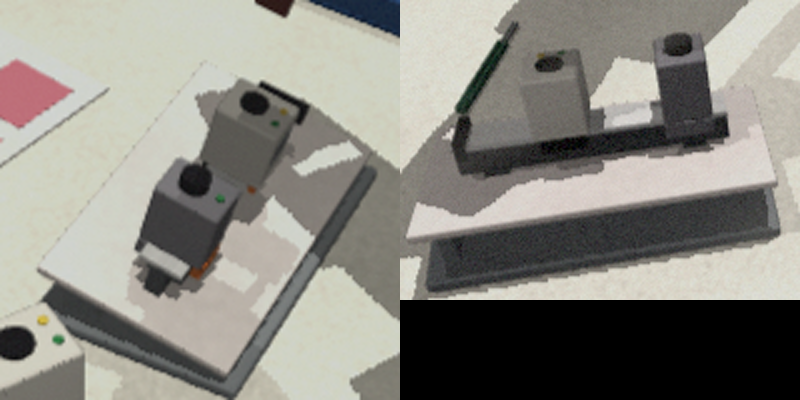

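View pics/w14.png

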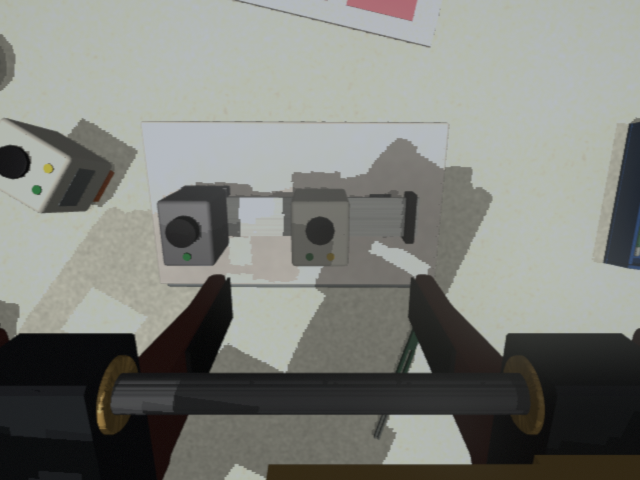

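View pics/d14.png

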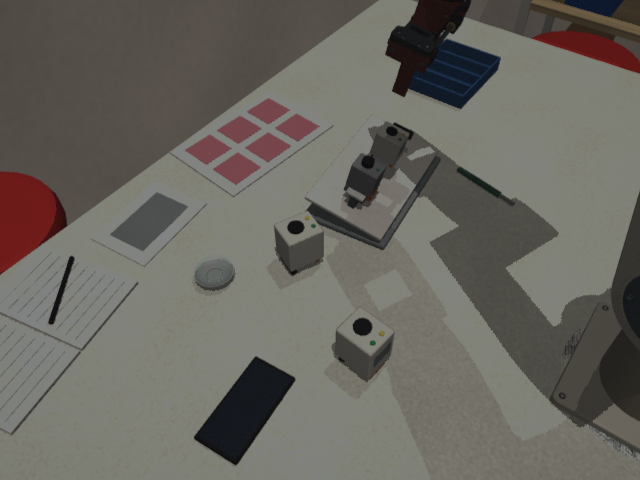

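```bash
python3 -c "
from workcell import ctrl
print(ctrl.close_job())"
```

```text
the job is handed in; nothing more can be done
None
```

The small white module is mounted on the rail, released, and the job is handed in. No verdict was reported.

- **Choice and grasp:** Of the three white modules, at scene pixels (366,190), (388,226) and (328,258), I took the smallest, at (388,226). I gripped it across its 44 mm.
- **Hooking the lip:** I held it at about 32° to the rail rather than 35°. Touching the underside to the rail's upper edge put it about 0.6 mm higher than the vision estimate. I then pulled the lip in until the leg stopped on the edge, after 8.6 mm of travel against an expected 8.2 mm. The force there was about 6 N.
- **Tilting flat:** I tilted the module down on the hooked lip, keeping contact force low, and finished with a firm press of about 20 N. That was the highest force I read at the wrist, measured at the end of each move.
- **Pull test:** With the module still held, it lifted about 1.3 mm and then resisted with 9–13 N. That matches the 1.5 mm clip play, so the clip is under the rail.
- **Last checks:** After release the wrist force was about 0. The pictures show the module square on the rail, level with the grey module and near the middle of the free stretch. The phone, dish and tweezers look unmoved. No check failed.
- **Not measured:** The clip and tongue positions can't be read out, so their being home rests on the forces and pictures.

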